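# Refit the crank of the nut mill and test a portion

## Task

The crank of the small nut mill has been off for cleaning. Set its hub upright over the toothed drive shaft, turn it until the teeth mesh and push it fully home onto the deck; then wind the crank clockwise (seen from above) until the drive comes up against its stop. Last, squeeze the sprung trigger on the mill's side grip fully and let it spring back, leaving the crank in place and the jars and gift box where they stand.

Things in the scene. Friction and masses are not known exactly. Their poses are not given: they have to be found in the camera images.
- mill: fixed nut mill: white housing 150 x 150 mm, steel deck 75 mm above the counter with an upright toothed drive shaft in its middle, chute with flap and drip tray on its front (-x), wooden side grip with trigger on its right (-y). Origin on the counter under the shaft's axis, z up; turned up to 0.3 rad
- seat (a point): point on the deck on the shaft's axis, 75 mm up, mill's axes. Crank home: hub underside here. Two sprung balls in guide blocks on the deck (14 mm high, 41 to 55 mm to +x and -x of the axis) rub on the hub over its last 15 mm, so it does not fall home but needs a push of about 5 to 20 N
- drive (a joint): shaft angle, rad, growing clockwise from above; stop at 1.9, starts at 0.1 to 1.1, friction 0.15 N m, stays where left. Six teeth, 60 degrees apart: at value q one points at the mill's yaw minus q
- pilot_tip (a point): top of the drive shaft on its axis, 44 mm above the deck. Teeth: 5 mm wide, 36 mm over the tips, from the deck to 26 mm above it. Above them a plain round pilot 22 mm thick, tapering to 7 mm over the top 10 mm
- trigger (a joint): sprung trigger, rad: 0 at rest, 0.22 fully squeezed; springs back when let go (4 to 8 N at the squeeze point). Level steel bar 90 mm long, 24 mm high, in front (-x) of the wooden grip, on an upright hinge beside the housing; it opens the chute's flap
- squeeze_point (a point): point 60 mm above the counter to centre the fingers on when squeezing trigger and grip together, closing along the mill's x (mill's axes). The fixed grip, 22 mm thick, 43 to 73 mm above the counter, runs along y; its back face is 19 mm to +x. The trigger's front face is 31 mm to -x at rest, about 19 mm squeezed
- crank: loose steel crank, 0.22 kg, upright on the counter. Origin: centre of the hub's underside; z up, +x along the arm. Hub 56 mm across, open below; six inner teeth, 3 to 22 mm above the underside, leave a 25 mm bore. Meshes when its yaw equals any shaft tooth's direction within about 6 degrees; unmeshed it rests on the tooth tops, 23 mm above the deck
- crank_block (a point): middle of the wooden grip block on top of the hub, on its axis, 79 mm above the underside; block 44 mm along crank x, 30 mm across crank y, 30 mm high, standing on the arm (24 mm wide bar, 54 to 64 mm above the underside). Crank's axes. Six ribs outside the hub mark the gaps between its teeth, one of them under the arm
- crank_knob (a point): middle of the upright round wooden knob at the end of the arm, 83 mm from the hub's axis, 92 mm above the underside; 24 mm thick, 44 mm tall, fixed to the arm
- cream_jar: bystander: jar with white cap, 50 mm across, 60 mm tall, origin under its centre
- jam_jar: bystander: jam jar with dark cap, 62 mm across, 82 mm tall, origin under its centre
- gift_box: bystander: small gift box with a bow, 64 x 67 x 64 mm, origin under its centre
Mind the look-alikes: they are no part of the job. What is shaped like the crank but red is not meant.

How it is judged:
By the outcome, as a careful person would: the job done as asked, in the order asked, and still so for the second after the job is handed in, with the robot touching nothing.
It also fails if it takes over 72 s, if anything falls off the work surface, if the arm or the gripper's body presses on something with over 40 N, if the wrist force passes 120 N, or if a joint passes its speed limit or range.

## Robot

A 6-joint arm with a two-finger parallel gripper is mounted at the origin on a cart in front of the work surface, level with it; the furniture and walls round the work are solid. World frame = base frame: x ahead of the robot, y to its left, z up, the work surface at z = 0. Lengths are in m, angles in degrees, forces in N, time in s.
With the tool pointing down it reaches from about 0.3 to 0.75 m from the base axis. Payload 8.5 kg.
Tool frame: the origin (TCP) lies at the very end of the fingers, on their centre line; the grasp point (between the pads) lies 19 mm behind it; z points along the fingers, y is the direction in which the jaws open and shut (so a half turn about z gives the same grasp; the last joint's range is limited). The gripper opens to 85 mm and grips with 20 to 120 N. Pads are 22 mm wide; open, the fingers measure 114 mm over their backs; the gripper's body (76 mm by 85 mm) begins 54 mm behind the grasp point. The pads swing forward as they close: fully open they stand 13 mm farther back than shut.
Start: joints at [-88.425, 21.807, 74.336, -0, 83.858, -12.336], TCP at [0.132, -0.534, 0.231] pointing down, gripper open.
Joint ranges: [-178.18, 178.18], [-50.72, 133.34], [12.68, 142.11], [-81.47, 261.47], [9.98, 163.14], [-165.26, 165.26]. Speed limits (degrees/s): [136.94, 136.94, 180, 180, 180, 180].

## Interface

Orientations are given as a 3x3 rotation matrix whose columns are the frame's x, y, z axes.
In Python, from rig import env, vision, close_job, spotter gives the robot as it stands. The module is installed in compiled form; this text tells all that it offers.
- The arm moves only by the tool jog_arm, never from a script. Its argument "plan" is a list that holds one entry, the list of rows, each a list of 6 numbers: the shift along the tool's x, y, z in units of 40 mm (1.0 is 40 mm), then the turn, a rotation vector about the tool's x, y, z in units of 0.15 rad (1.0 is 0.15 rad). A call has 1 to 10 rows; each row shifts and turns the commanded pose from where the row before left it, along the tool's axes as they then stand; what a row does not reach is not made up. A row lasts 1/10 s, in which the tool goes at most 50 mm and 8.59 degrees, less where a joint would pass 70% of its speed; a pose out of reach is approached as far as the arm can. A call with a number of a shift or a turn outside -1 to 1 is refused whole. A call with a gripper value outside its range is refused whole. "grip" is the opening, from -1 (shut) to 1 (fully open), set as the call begins (left out, the last holds). The fingers move at their own pace and stop on an object; "squeeze" is the grip in N (left out, the last holds). Time passes only in rows, so rows that do not move let the fingers close. It gives the time, the measured TCP pose, the force and the opening at its end, in the units of the state.
- env.observe(): the state, without advancing time (a new reading comes with each control period).
- vision.get_image(name): name is "scene" or "side" or "wrist"; returns (picture, depth): 384x512x3 uint8, red, green, blue; 384x512 float32, m along the optical axis (not along the pixel's ray), 0 where there is no reading.
- vision.camera_info(name): a dict with "fx", "fy", "cx", "cy" (pixels), "k1" (the pictures are not rectified: a ray, as slopes to the right and down, at radius r is drawn at 1 + k1 r^2 times it, then the intrinsics apply), "rvec" (rotation vector, rad) and "tvec" (3), from world to camera coordinates, as OpenCV has them. Camera axes: x right, y down, z forward; pixel columns grow to the right and rows downward; lengths in m; the calibration is good to about 2 mm. A picture is of the moment at which its call begins: read the wrist's pose just before it. camera_info takes no time and is no camera call; for the wrist camera it gives the pose at the moment of the call.
- close_job(): hands the job in, once; it reports no verdict.
Trained networks look in the newest picture that a camera, given by its name, has taken for a name from the list of things; names that differ only in an ending like _2 or _b are one class to them, and where a whole thing is asked for, a point or a joint stands for the part that bears it (a point fixed in the world has none). Each returns a list of dicts, best first, with "score" (0 to 1); they miss things now and then, are a little off and sometimes report something else, mostly with a low value. They report only what shows in the picture. A call takes as long as a camera call. They do not tell look-alikes from the thing itself.
- spotter.trace(camera, query): "pixels" (384x512 bool, what is visible of it) and "rect" ([left, top, right, bottom] in pixels, round what is visible of it).
The state is a dict: "time_s": time; "q": joint angles; "qvel": joint speeds; "joint_efforts": joint torques, N m; "position": TCP position; "tool_rot": TCP orientation; "ft_force": force on the tool from outside, world axes, zero at the start; "wrist_torque": the same for the moment, N m; "grip_width": finger opening in m.
Only numpy, scipy, OpenCV 4.12 (cv2) and the standard library are available. Lean on these libraries where they do the work, as an engineer would, in place of code of your own. Each camera call takes 0.05 s, during which the arm holds its last target.

## Working session

There is one attempt and no reset: what is moved stays moved. The work goes in short steps, Python scripts to look and compute and a tool call to move; the robot and the scene stay as the last step left them, time stands still between calls to the robot, and variables do not carry over. Pictures are saved under pics/ and viewed, and the job is handed in when it is done.

Besides the shell and the picture viewer there is one more tool, called after ">>>" in YAML: its name, and indented under it one key for each argument. jog_arm: Moves the arm, as the interface text tells. Its arguments: {"type":"object","properties":{"plan":{"type":"array"},"grip":{"type":"number"},"squeeze":{"type":"number"}},"required":["plan"]}

```bash
mkdir -p pics; ls; cat > h.py <<'E'
import numpy as np, cv2
from rig import env, vision, close_job, spotter
def snap(n,f):
    im,d=vision.get_image(n); cv2.imwrite(f'pics/{f}.png',im[:,:,::-1]); np.savez(f'pics/{f}.npz',im=im,d=d); return im,d
E
python3 - <<'E'
from h import *
print(env.observe())
for n in ['scene','side','wrist']:
    print(n,vision.camera_info(n)); snap(n,n+'0')
a=[cv2.imread(f'pics/{n}0.png') for n in ['scene','side','wrist']]
E
```

```text
pics
{'time_s': 0.0, 'q': array([-8.84251384e+01,  2.18410327e+01,  7.43884801e+01,  5.23750212e-04,
        8.38571287e+01, -1.23354562e+01]), 'qvel': array([-0.00745494, -0.01521215, -0.0115934 ,  0.0665893 , -0.06955543,
        0.05180143]), 'joint_efforts': array([ 3.32990203e-04, -4.48455226e+01, -2.31273848e+01, -1.54246841e-04,
        4.86879260e-03,  6.78769148e-07]), 'position': array([ 0.13221584, -0.53354913,  0.23068945]), 'tool_rot': array([[ 9.70673448e-01,  2.40401864e-01, -3.24740409e-05],
       [ 2.40401637e-01, -9.70672327e-01,  1.51185693e-03],
       [ 3.31931572e-04, -1.47532619e-03, -9.99998857e-01]]), 'ft_force': array([-0.04604205, -0.12843163, -0.24677505]), 'wrist_torque': array([-0.03176013,  0.05899623, -0.01379418]), 'grip_width': 0.08518280586710646}
scene {'fx': 409.99022164674784, 'fy': 409.99022164674784, 'cx': 250.03253850651694, 'cy': 188.69513234699366, 'k1': -0.13263850480208245, 'rvec': array([ 0.64477981, -2.37545586,  1.44413744]), 'tvec': array([0.44605877, 0.24154755, 1.03066415])}
side {'fx': 354.0184928489451, 'fy': 354.0184928489451, 'cx': 258.9123265069876, 'cy': 186.97242982195775, 'k1': -0.061497647042299534, 'rvec': array([ 0.22472517, -2.59531124,  1.56102179]), 'tvec': array([0.54345507, 0.16499497, 0.86857809])}
wrist {'fx': 274.5410476342271, 'fy': 274.5410476342271, 'cx': 255.4873709152149, 'cy': 188.4753140903848, 'k1': -0.032617718096373996, 'rvec': array([-2.26141279,  1.7687898 ,  0.29286139]), 'tvec': array([-0.54962103, -0.04030396,  0.38134285])}
```

View pics/scene0.png

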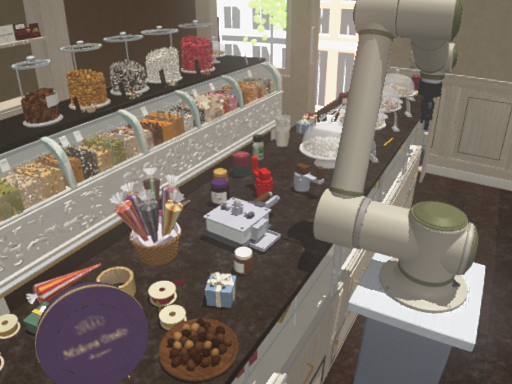

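View pics/side0.png

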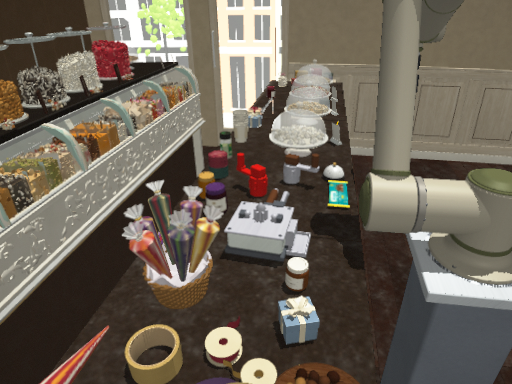

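View pics/wrist0.png

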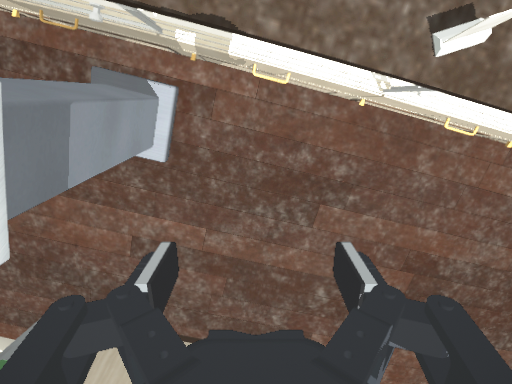

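```bash
cat >> h.py <<'E'
def xyz(ci,u,v,d):
    u=np.atleast_1d(u).astype(float);v=np.atleast_1d(v).astype(float);d=np.atleast_1d(d)
    K=np.array([[ci['fx'],0,ci['cx']],[0,ci['fy'],ci['cy']],[0,0,1]])
    p=cv2.undistortPoints(np.stack([u,v],1)[:,None],K,np.array([ci['k1'],0,0,0,0]))[:,0]
    R=cv2.Rodrigues(ci['rvec'])[0]
    pc=np.c_[p*d[:,None],d]
    return (pc-ci['tvec'])@R
def proj(ci,P):
    K=np.array([[ci['fx'],0,ci['cx']],[0,ci['fy'],ci['cy']],[0,0,1]])
    return cv2.projectPoints(np.atleast_2d(P).astype(float),ci['rvec'],ci['tvec'],K,np.array([ci['k1'],0,0,0,0]))[0][:,0]
def cloud(ci,d,m=None):
    vv,uu=np.nonzero((d>0) if m is None else (m&(d>0)))
    return xyz(ci,uu,vv,d[vv,uu]),uu,vv
E
python3 - <<'E'
from h import *
for n in ['scene','side']:
    im,d=snap(n,n+'1'); ci=vision.camera_info(n)
    for q in ['mill','crank','trigger','cream_jar','jam_jar','gift_box']:
        for r in spotter.trace(n,q)[:3]:
            P,u,v=cloud(ci,d,r['pixels'])
            print(n,q,round(r['score'],2),np.round(r['rect']),len(P),P.min(0).round(3),np.median(P,0).round(3),P.max(0).round(3))
im=cv2.imread('pics/scene1.png')[140:270,180:340]; cv2.imwrite('pics/c_scene.png',cv2.resize(im,None,fx=4.5,fy=4.5,interpolation=cv2.INTER_CUBIC))
im=cv2.imread('pics/side1.png')[140:270,190:350]; cv2.imwrite('pics/c_side.png',cv2.resize(im,None,fx=4.5,fy=4.5,interpolation=cv2.INTER_CUBIC))
print(env.observe()['time_s'])
E
```

```text
scene mill 0.76 [206. 191. 280. 255.] 3046 [ 0.414 -0.237 -0.006] [0.508 0.063 0.066] [0.698 0.118 0.119]
scene crank 0.77 [252. 156. 272. 198.] 517 [ 0.533 -0.483 -0.008] [ 0.597 -0.218  0.062] [ 0.768 -0.093  0.115]
scene crank 0.6 [292. 163. 325. 190.] 626 [ 0.406 -0.561 -0.005] [ 0.485 -0.312  0.061] [ 0.612 -0.289  0.117]
scene trigger 0.54 [267. 196. 280. 209.] 80 [ 0.486 -0.124  0.049] [ 0.491 -0.095  0.063] [ 0.5   -0.059  0.072]
scene cream_jar 0.55 [234. 247. 253. 275.] 503 [ 0.406  0.112 -0.005] [0.426 0.193 0.04 ] [0.503 0.206 0.062]
scene jam_jar 0.95 [210. 179. 232. 204.] 406 [ 0.664 -0.226 -0.004] [ 0.686 -0.079  0.054] [ 0.751 -0.066  0.083]
scene gift_box 0.72 [203. 275. 236. 308.] 919 [ 0.381  0.213 -0.004] [0.412 0.32  0.046] [0.495 0.343 0.066]
side mill 0.92 [220. 188. 312. 263.] 4139 [ 0.417 -0.27  -0.004] [0.524 0.072 0.07 ] [0.656 0.119 0.12 ]
side crank 0.91 [284. 153. 321. 182.] 659 [ 0.408 -0.593 -0.007] [ 0.488 -0.313  0.061] [ 0.546 -0.286  0.112]
side crank 0.83 [238. 154. 270. 197.] 639 [ 0.57  -0.352 -0.002] [ 0.603 -0.212  0.062] [ 0.679 -0.194  0.113]
side trigger 0.43 [222. 185. 313. 259.] 4049 [ 0.417 -0.196 -0.004] [0.524 0.072 0.071] [0.652 0.119 0.12 ]
side cream_jar 0.93 [285. 258. 308. 292.] 675 [0.411 0.159 0.   ] [0.435 0.195 0.045] [0.461 0.206 0.061]
side jam_jar 0.86 [204. 180. 226. 216.] 534 [ 0.59  -0.288 -0.002] [ 0.693 -0.08   0.06 ] [0.755 0.211 0.208]
side gift_box 0.72 [224. 188. 309. 261.] 4064 [ 0.417 -0.196 -0.004] [0.524 0.072 0.071] [0.644 0.119 0.12 ]
side gift_box 0.7 [278. 294. 317. 344.] 1580 [ 0.381  0.214 -0.005] [0.421 0.319 0.048] [0.462 0.341 0.065]
0.85
```

View pics/c_scene.png

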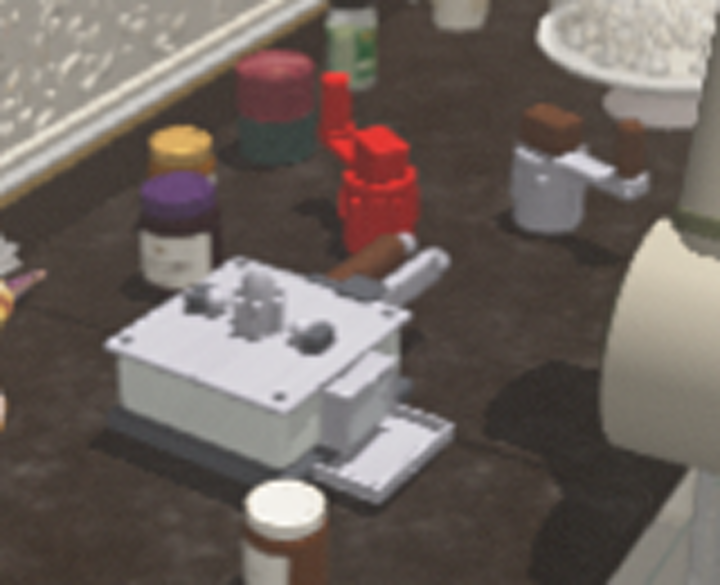

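View pics/c_side.png

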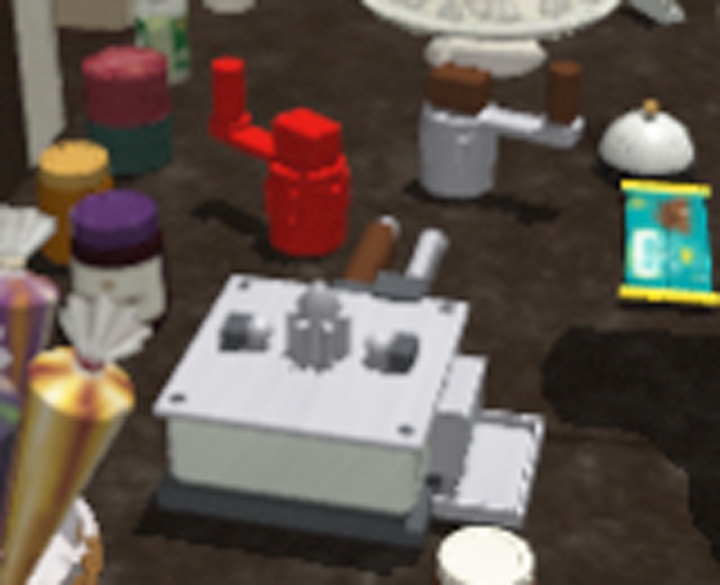

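```bash
python3 - <<'E'
from h import *
for n in ['scene','side']:
    z=np.load(f'pics/{n}1.npz'); im,d=z['im'],z['d']; ci=vision.camera_info(n)
    P,u,v=cloud(ci,d)
    near=(abs(P[:,0]-.46)<.1)&(abs(P[:,1]+.32)<.06)
    s=near&(P[:,2]>.097); print('knob',s.sum(),P[s].mean(0),P[s].max(0),P[s].min(0))
    s=near&(P[:,2]>.089)&(P[:,2]<.097)&(P[:,0]>.455); print('block top',s.sum(),P[s].mean(0),P[s].max(0),P[s].min(0))
    for a in [(.53,.05)]:
        s=(abs(P[:,0]-.53)<.13)&(abs(P[:,1]-.04)<.13)&(abs(P[:,2]-.075)<.005)
        r=cv2.minAreaRect(P[s][:,:2].astype(np.float32)); print('deck',s.sum(),r,np.median(P[s][:,2]))
    s=(abs(P[:,0]-.53)<.06)&(abs(P[:,1]-.04)<.06)&(P[:,2]>.105); print('shaft',s.sum(),P[s].mean(0),P[s].max(0))
E
```

```text
knob 42 [ 0.4190034  -0.29935494  0.1074971 ] [ 0.43245003 -0.28921958  0.1174231 ] [ 0.40863406 -0.31512951  0.0970127 ]
block top 47 [ 0.49817079 -0.32900575  0.0926367 ] [ 0.52173037 -0.31214462  0.09568359] [ 0.47622968 -0.35048112  0.08949005]
deck 1142 ((0.5361176133155823, 0.012563623487949371), (0.2031591683626175, 0.14731581509113312), 85.63406372070312) 0.07399987250158999
shaft 37 [0.53568866 0.04268229 0.1111618 ] [0.54840469 0.05100145 0.11925904]
knob 41 [ 0.42104507 -0.29963582  0.10647914] [ 0.43319344 -0.2903863   0.11235872] [ 0.41038274 -0.31184452  0.09786514]
block top 45 [ 0.49995845 -0.33021193  0.09094057] [ 0.52205639 -0.31145541  0.09325623] [ 0.47840498 -0.34880239  0.08901711]
deck 1693 ((0.5399416089057922, 0.010852798819541931), (0.20380640029907227, 0.14556345343589783), 86.15789031982422) 0.07492199412729189
shaft 51 [0.54098017 0.04284231 0.1118774 ] [0.55158205 0.04857229 0.11989199]
```

```bash
cat >> h.py <<'E'
from scipy.spatial.transform import Rotation as Rn
def down(yaw):  # tool down, tool x at yaw deg
    a=np.radians(yaw); x=np.array([np.cos(a),np.sin(a),0]); z=np.array([0,0,-1.]); return np.c_[x,np.cross(z,x),z]
def plan(p,R,n):
    s=env.observe(); p0,R0=s['position'],s['tool_rot']; 
    rv=Rn.from_matrix(R0.T@R).as_rotvec()
    out=[]; c=p0.copy(); Rc=R0.copy()
    for i in range(n):
        # row: shift along present axes, then turn
        out.append(np.r_[Rc.T@((np.array(p)-p0)/n)/.04, rv/n/.15]); Rc=Rc@Rn.from_rotvec(rv/n).as_matrix()
    out=np.array(out); print('max',abs(out).max()); print(str([[float(x) for x in r] for r in out.round(2)]).replace(' ','').replace('-0.0,','0,'))
E
python3 - <<'E'
from h import *
s=env.observe(); ci=vision.camera_info('wrist'); R=cv2.Rodrigues(ci['rvec'])[0]
cw=-R.T@ci['tvec']; print('cam in tool',s['tool_rot'].T@(cw-s['position'])); print(s['tool_rot'].T@R.T)
E
```

```text
cam in tool [ 0.08420389  0.00020485 -0.14254531]
[[ 2.62207052e-04 -9.47126811e-01 -3.20859371e-01]
 [ 9.99999953e-01  3.00305370e-04 -6.92522316e-05]
 [ 1.61946437e-04 -3.20859337e-01  9.47126844e-01]]
```

```bash
python3 - <<'E'
from h import *
plan([.535,.03,.26],down(159),20)
E
```

```text
max 0.8661874824301656
[[0.66,-0.56,-0.04,0.0,0,-0.84],[0.72,-0.48,-0.04,0.0,0,-0.84],[0.78,-0.38,-0.04,0.0,0,-0.84],[0.82,-0.28,-0.04,0.0,0,-0.84],[0.85,-0.17,-0.04,0.0,0,-0.84],[0.86,-0.06,-0.04,0.0,0,-0.84],[0.87,0.04,-0.04,0.0,0,-0.84],[0.85,0.15,-0.04,0.0,0,-0.84],[0.83,0.26,-0.04,0.0,0,-0.84],[0.79,0.36,-0.04,0.0,0,-0.84],[0.73,0.46,-0.04,0.0,0,-0.84],[0.67,0.55,-0.04,0.0,0,-0.84],[0.6,0.63,-0.04,0.0,0,-0.84],[0.51,0.7,-0.04,0.0,0,-0.84],[0.42,0.76,-0.04,0.0,0,-0.84],[0.32,0.8,-0.04,0.0,0,-0.84],[0.22,0.84,-0.04,0.0,0,-0.84],[0.11,0.86,-0.04,0.0,0,-0.84],[0,0.87,-0.04,0.0,0,-0.84],[-0.11,0.86,-0.04,0.0,0,-0.84]]
```

>>> jog_arm:
  plan:
    - [[0.66, -0.56, -0.04, 0, 0, -0.84], [0.72, -0.48, -0.04, 0, 0, -0.84], [0.78, -0.38, -0.04, 0, 0, -0.84], [0.82, -0.28, -0.04, 0, 0, -0.84], [0.85, -0.17, -0.04, 0, 0, -0.84], [0.86, -0.06, -0.04, 0, 0, -0.84], [0.87, 0.04, -0.04, 0, 0, -0.84], [0.85, 0.15, -0.04, 0, 0, -0.84], [0.83, 0.26, -0.04, 0, 0, -0.84], [0.79, 0.36, -0.04, 0, 0, -0.84]]

```text
time_s: 1.85
position: [0.3348, -0.2509, 0.2476]
tool_rot: [[0.063, 0.998, 0.0], [0.998, -0.063, -0.0], [-0.0, 0.0, -1.0]]
ft_force: [0.5, -0.1, -0.1]
grip_width: 0.0851
```

>>> jog_arm:
  plan:
    - [[0.73, 0.46, -0.04, 0, 0, -0.84], [0.67, 0.55, -0.04, 0, 0, -0.84], [0.6, 0.63, -0.04, 0, 0, -0.84], [0.51, 0.7, -0.04, 0, 0, -0.84], [0.42, 0.76, -0.04, 0, 0, -0.84], [0.32, 0.8, -0.04, 0, 0, -0.84], [0.22, 0.84, -0.04, 0, 0, -0.84], [0.11, 0.86, -0.04, 0, 0, -0.84], [0, 0.87, -0.04, 0, 0, -0.84], [-0.11, 0.86, -0.04, 0, 0, -0.84]]

```text
time_s: 2.85
position: [0.539, 0.0295, 0.2635]
tool_rot: [[-0.931, 0.365, 0.0], [0.365, 0.931, -0.0], [-0.0, 0.0, -1.0]]
ft_force: [0.7, -0.6, 0.2]
grip_width: 0.0855
```

>>> jog_arm:
  plan:
    - [[0, 0, 0, 0, 0, 0], [0, 0, 0, 0, 0, 0], [0, 0, 0, 0, 0, 0]]

```text
time_s: 3.15
position: [0.5379, 0.0276, 0.2633]
tool_rot: [[-0.929, 0.371, -0.0], [0.371, 0.929, -0.0], [0.0, -0.0, -1.0]]
ft_force: [-0.6, -0.2, 1.1]
grip_width: 0.0854
```

```bash
python3 - <<'E'
from h import *
s=env.observe(); print(s['q'],s['qvel'].round(2)); snap('wrist','w1'); c=vision.camera_info('wrist'); np.save('pics/w1_ci.npy',c,allow_pickle=True)
E
```

```text
[-9.65857365e+00  1.94594299e+01  7.26280716e+01 -1.07578681e-02
  8.79276355e+01 -7.78664253e+01] [-0.55 -0.35  0.07  0.08  0.11 -0.05]
```

View pics/w1.png

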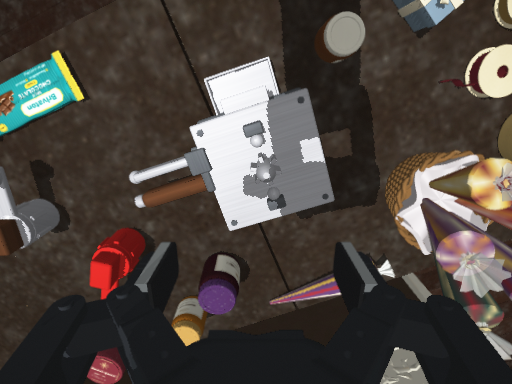

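```bash
python3 - <<'E'
from h import *
z=np.load('pics/w1.npz'); im,d=z['im'],z['d']; ci=np.load('pics/w1_ci.npy',allow_pickle=True).item()
P,u,v=cloud(ci,d)
s=(abs(P[:,0]-.54)<.13)&(abs(P[:,1]-.04)<.12)&(abs(P[:,2]-.075)<.004)
m=np.zeros(d.shape,np.uint8); m[v[s],u[s]]=255
m=cv2.morphologyEx(m,cv2.MORPH_OPEN,np.ones((15,15)))
vv,uu=np.nonzero(m); Q=xyz(ci,uu,vv,d[vv,uu]); print(np.median(Q[:,2]))
print(cv2.minAreaRect(Q[:,:2].astype(np.float32)))
s=(abs(P[:,0]-.54)<.03)&(abs(P[:,1]-.045)<.03)&(P[:,2]>.109); print('shaft top',s.sum(),P[s].mean(0),P[s].max(0),P[s].min(0))
# trigger and grip
s=(P[:,1]<-.045)&(P[:,1]>-.17)&(abs(P[:,0]-.52)<.08)&(P[:,2]>.03); 
for a,b in [(.03,.08)]:
    for y0 in np.arange(-.15,-.04,.01):
        k=s&(abs(P[:,1]-y0)<.004); 
        if k.sum(): print(round(y0,3),k.sum(),np.sort(P[k][:,0])[[0,-1]].round(3),P[k][:,2].max().round(3), np.unique(P[k][:,0].round(3)))
cr=cv2.resize(im[70:235,185:345,::-1],None,fx=3.6,fy=3.6,interpolation=cv2.INTER_CUBIC); cv2.imwrite('pics/w1c.png',cr)
cr=cv2.resize(im[115:215,225:305,::-1],None,fx=6,fy=6,interpolation=cv2.INTER_CUBIC); cv2.imwrite('pics/w1d.png',cr)
E
```

```text
0.07510854131360695
((0.5428532958030701, 0.0366232730448246), (0.15009839832782745, 0.14588889479637146), 85.86053466796875)
shaft top 13733 [0.53402272 0.04663301 0.33681209] [0.569877   0.07499889 0.3621798 ] [0.51277424 0.01500085 0.10906288]
-0.14 45 [0.522 0.538] 0.068 [0.522 0.523 0.524 0.525 0.526 0.527 0.528 0.529 0.53  0.531 0.532 0.533
 0.534 0.535 0.536 0.537 0.538]
-0.13 94 [0.489 0.539] 0.072 [0.489 0.49  0.491 0.492 0.493 0.494 0.495 0.496 0.497 0.498 0.499 0.5
 0.501 0.502 0.503 0.504 0.505 0.506 0.522 0.523 0.524 0.525 0.526 0.527
 0.528 0.529 0.53  0.531 0.532 0.533 0.534 0.535 0.536 0.538 0.539]
-0.12 166 [0.49  0.542] 0.074 [0.49  0.491 0.492 0.493 0.494 0.495 0.496 0.497 0.498 0.499 0.5   0.501
 0.502 0.503 0.504 0.505 0.506 0.521 0.522 0.523 0.524 0.525 0.526 0.527
 0.528 0.529 0.53  0.531 0.532 0.533 0.534 0.535 0.536 0.537 0.538 0.539
 0.54  0.541 0.542]
-0.11 167 [0.493 0.542] 0.075 [0.493 0.494 0.495 0.496 0.497 0.498 0.499 0.5   0.501 0.502 0.503 0.504
 0.505 0.521 0.522 0.523 0.524 0.525 0.526 0.527 0.528 0.529 0.53  0.531
 0.532 0.533 0.534 0.535 0.536 0.
[... 926 characters left out ...]
.529 0.53  0.531 0.532 0.533 0.534
 0.535 0.536 0.537 0.538 0.539 0.54  0.541 0.542 0.543 0.544 0.545 0.546]
-0.06 176 [0.497 0.547] 0.075 [0.497 0.498 0.499 0.5   0.501 0.502 0.503 0.504 0.505 0.506 0.507 0.508
 0.509 0.525 0.526 0.527 0.528 0.529 0.53  0.531 0.532 0.533 0.534 0.535
 0.536 0.537 0.538 0.539 0.54  0.541 0.542 0.543 0.544 0.545 0.546 0.547]
-0.05 179 [0.493 0.547] 0.081 [0.493 0.494 0.495 0.497 0.498 0.499 0.5   0.501 0.502 0.503 0.504 0.505
 0.506 0.507 0.508 0.509 0.51  0.511 0.512 0.513 0.514 0.515 0.516 0.517
 0.518 0.519 0.52  0.521 0.522 0.526 0.527 0.528 0.529 0.53  0.531 0.532
 0.533 0.534 0.535 0.536 0.537 0.538 0.539 0.54  0.541 0.542 0.543 0.544
 0.545 0.546 0.547]
```

View pics/w1d.png

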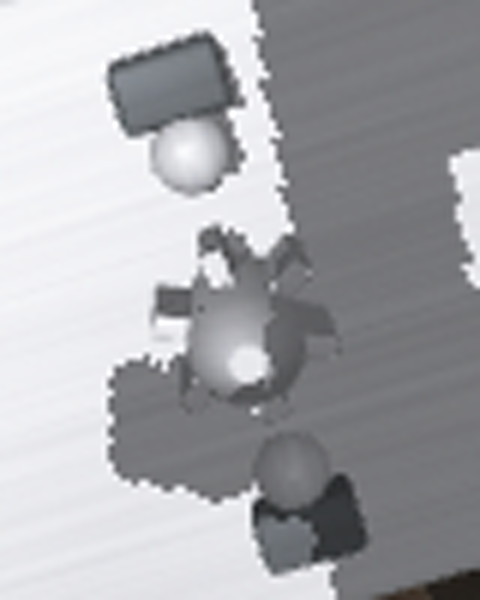

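```bash
cat >> h.py <<'E'
def ortho(im,ci,c,yaw,half,z,px):
    # top-down: image up = local +x, left = local +y ; px per mm
    n=int(2*half*1000*px); k=(np.arange(n)+.5)/px/1000-half
    X,Y=np.meshgrid(-k,-k,indexing='ij'); a=np.radians(yaw)
    W=np.stack([c[0]+X*np.cos(a)-Y*np.sin(a),c[1]+X*np.sin(a)+Y*np.cos(a),np.full_like(X,z)],-1).reshape(-1,3)
    uv=proj(ci,W).astype(np.float32).reshape(n,n,2)
    return cv2.remap(im,uv[...,0],uv[...,1],cv2.INTER_CUBIC)
E
python3 - <<'E'
from h import *
z=np.load('pics/w1.npz'); im,d=z['im'],z['d']; ci=np.load('pics/w1_ci.npy',allow_pickle=True).item()
c=(.543,.0375)
o=ortho(im,ci,c,-4.2,.09,.075,3)[...,::-1].copy()
cv2.rectangle(o,(270-225,270-225),(270+225,270+225),(0,0,255),1); cv2.drawMarker(o,(270,270),(0,0,255),0,20,1)
cv2.imwrite('pics/o1.png',o)
o=ortho(im,ci,c,-4.2,.025,.101,10)[...,::-1].copy()
cv2.drawMarker(o,(250,250),(0,0,255),0,20,1); cv2.circle(o,(250,250),180,(0,0,255),1);cv2.circle(o,(250,250),110,(0,0,255),1)
cv2.imwrite('pics/o2.png',o)
E
```

```text
(no output)
```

View pics/o1.png

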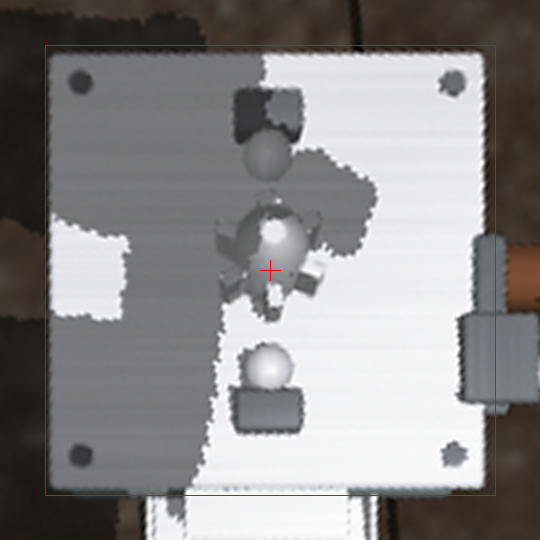

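View pics/o2.png

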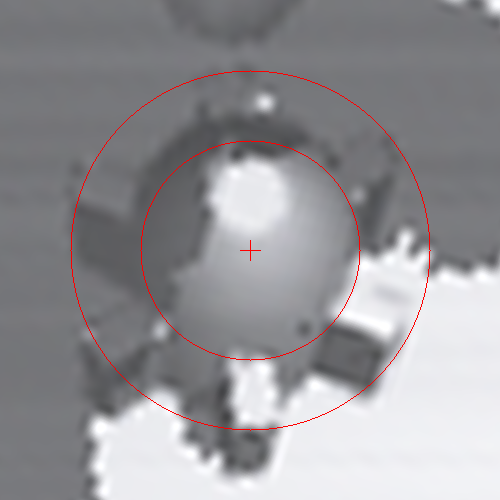

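```bash
python3 - <<'E'
from h import *
z=np.load('pics/w1.npz'); im,d=z['im'],z['d']; ci=np.load('pics/w1_ci.npy',allow_pickle=True).item()
P,u,v=cloud(ci,d)
c=np.array((.5436,.0385)); a=np.radians(-4.2); R=np.array([[np.cos(a),np.sin(a)],[-np.sin(a),np.cos(a)]])
L=np.c_[(P[:,:2]-c)@R.T,P[:,2]]; r=np.hypot(L[:,0],L[:,1])
s=(r<.024)&(abs(L[:,2]-.101)<.0012)&(r>.0125)
for l in L[s]: print((l*1000).round(1), np.degrees(np.arctan2(l[1],l[0])).round(0))
s=(r<.024)&(L[:,2]>.108)&(L[:,2]<.13); print('pilot',(L[s].mean(0)*1000).round(1)); 
s=(r<.024)&(L[:,2]>.1165)&(L[:,2]<.13); print('tip',s.sum(),(L[s].mean(0)*1000).round(1))
E
```

```text
[-18.   -2.3 100.5] -173.0
[-1.760e+01 -1.000e-01  1.021e+02] -180.0
[-16.9  -2.7 100.7] -171.0
[-16.9  -1.5 102.2] -175.0
[-16.1  -0.5  99.8] -178.0
[-16.1   0.6 101.7] 178.0
[-12.   12.5  99.9] 134.0
[-11.8  13.5 100.9] 131.0
[-15.8  -3.  100.7] -169.0
[-15.7  -1.9 101.8] -173.0
[-15.3  -0.8 101.4] -177.0
[-14.9   0.3 101. ] 179.0
[-11.4  11.1 100.7] 136.0
[-10.9  12.1 100.3] 132.0
[-10.5  14.3 101.5] 126.0
[-14.6  -3.4 100.1] -167.0
[-14.4  -2.3 100.9] -171.0
[-14.2  -1.1 101.7] -175.0
[-1.390e+01 -1.000e-01  1.015e+02] -180.0
[-13.3   1.  100.6] 176.0
[-10.3  10.7 100.9] 134.0
[ -9.8  11.8 100.1] 130.0
[ -9.7  12.9 101.4] 127.0
[ -9.1  14.  100.2] 123.0
[ -8.9  15.1 100.9] 121.0
[-13.5  -3.7 100.3] -165.0
[-13.5  -2.6 101.6] -169.0
[-13.   -1.5 101. ] -173.0
[-12.7  -0.4 101.3] -178.0
[ -9.7   9.3 101.4] 136.0
[ -9.4  10.4 101.8] 132.0
[ -8.9  11.5 100.9] 128.0
[ -8.6  12.6 101.3] 124.0
[ -8.5  13.6 102.1] 122.0
[ -8.1  10.1 101.1] 129.0
[ -7.5  11.1 100. ] 124.0
[ -7.3  12.2 100.4] 121.0
[ -6.8  13.3 100. ] 117.0
[ -6.9  10.8 102. ] 122.0
[ -6.3  11.9 101.1] 118.0
[ -9.5 -13.4 1
[... 1002 characters left out ...]
[  6.6 -14.9 100.5] -66.0
[  7.1 -12.6 101.2] -61.0
[  7.5 -11.5 101.1] -57.0
[  7.8 -10.4 101.2] -53.0
[  7.6 -15.2 100.9] -63.0
[  8.  -14.1 100.9] -60.0
[  8.5 -13.1 100.2] -57.0
[  8.4 -11.8 101.9] -55.0
[  8.9 -10.7 101.3] -50.0
[  9.  -14.4 101.3] -58.0
[  9.3 -13.3 101.7] -55.0
[ 10.2 -11.1 100.8] -47.0
[ 13.4  -1.1 100.9] -5.0
[ 13.7  -0.  101.1] -0.0
[ 14.2   1.1 100.6] 4.0
[ 14.2   2.2 101.7] 9.0
[ 11.  -13.8 100. ] -52.0
[ 11.  -12.6 100.9] -49.0
[ 14.8  -0.4 101.1] -1.0
[ 15.5   1.8 101.2] 7.0
[ 15.7   3.  101.7] 11.0
[ 16.3  -0.8 100.1] -3.0
[ 16.    0.4 102.1] 2.0
[ 16.6   1.5 101.6] 5.0
[ 17.    2.6 101.3] 9.0
pilot [-2.000e+00  1.000e-01  1.139e+02]
tip 77 [ -1.2  -0.2 118.4]
```

```bash
python3 - <<'E'
from h import *
from scipy.optimize import least_squares
z=np.load('pics/w1.npz'); im,d=z['im'],z['d']; ci=np.load('pics/w1_ci.npy',allow_pickle=True).item()
P,u,v=cloud(ci,d); c=np.array((.5436,.0385)); r=np.hypot(*(P[:,:2]-c).T)
s=(r<.019)&(abs(P[:,2]-.101)<.0014)&(r>.0125); Q=P[s][:,:2]*1000
def f(x):
    D=Q-x[:2]; a=np.arctan2(D[:,1],D[:,0])-x[2]; k=np.pi/3; a=(a+k/2)%k-k/2; return np.hypot(*D.T)*np.sin(a)
for i in range(2):
    o=least_squares(f,[c[0]*1e3,c[1]*1e3,0.02],loss='soft_l1'); print(o.x[:2],np.degrees(o.x[2]),np.abs(o.fun).mean(),len(Q))
E
```

```text
[542.9950739   38.44252508] 0.9570289524619817 1.2959157145829279 110
[542.9950739   38.44252508] 0.9570289524619817 1.2959157145829279 110
```

```bash
python3 - <<'E'
from h import *
plan([.498,-.33,.24],down(159),10)
E
```

```text
max 0.8696070724974773
[[-0.24,-0.87,0.06,0,0,-0.01],[-0.24,-0.87,0.06,0,0,-0.01],[-0.24,-0.87,0.06,0,0,-0.01],[-0.24,-0.87,0.06,0,0,-0.01],[-0.23,-0.87,0.06,0,0,-0.01],[-0.23,-0.87,0.06,0,0,-0.01],[-0.23,-0.87,0.06,0,0,-0.01],[-0.23,-0.87,0.06,0,0,-0.01],[-0.23,-0.87,0.06,0,0,-0.01],[-0.23,-0.87,0.06,0,0,-0.01]]
```

>>> jog_arm:
  plan:
    - [[-0.24, -0.87, 0.06, 0, 0, -0.01], [-0.24, -0.87, 0.06, 0, 0, -0.01], [-0.24, -0.87, 0.06, 0, 0, -0.01], [-0.24, -0.87, 0.06, 0, 0, -0.01], [-0.23, -0.87, 0.06, 0, 0, -0.01], [-0.23, -0.87, 0.06, 0, 0, -0.01], [-0.23, -0.87, 0.06, 0, 0, -0.01], [-0.23, -0.87, 0.06, 0, 0, -0.01], [-0.23, -0.87, 0.06, 0, 0, -0.01], [-0.23, -0.87, 0.06, 0, 0, -0.01]]

```text
time_s: 4.2
position: [0.4978, -0.3322, 0.2395]
tool_rot: [[-0.934, 0.358, 0.0], [0.358, 0.934, -0.0], [-0.0, -0.0, -1.0]]
ft_force: [0.8, 0.1, 0.9]
grip_width: 0.0853
```

>>> jog_arm:
  plan:
    - [[0, 0, 0, 0, 0, 0], [0, 0, 0, 0, 0, 0], [0, 0, 0, 0, 0, 0]]

```text
time_s: 4.5
position: [0.4988, -0.3294, 0.2397]
tool_rot: [[-0.934, 0.356, 0.0], [0.356, 0.934, 0.0], [-0.0, 0.0, -1.0]]
ft_force: [-0.2, 0.6, -0.2]
grip_width: 0.0858
```

```bash
python3 - <<'E'
from h import *
s=env.observe(); print(s['q'],s['position']); snap('wrist','w2'); c=vision.camera_info('wrist'); np.save('pics/w2_ci.npy',c,allow_pickle=True)
E
```

```text
[-4.47844734e+01  2.63885479e+01  6.54291672e+01  1.09264428e-02
  8.81773638e+01 -1.13931688e+02] [ 0.49879486 -0.32943864  0.23965904]
```

View pics/w2.png

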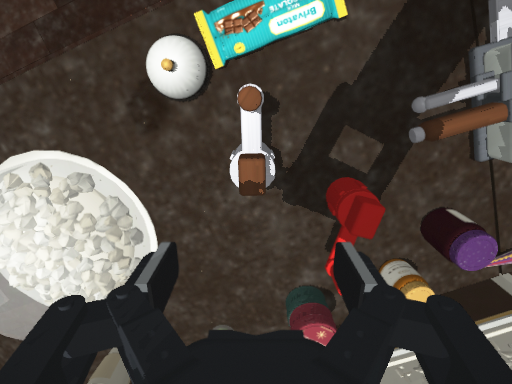

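```bash
python3 - <<'E'
from h import *
z=np.load('pics/w2.npz'); im,d=z['im'],z['d']; ci=np.load('pics/w2_ci.npy',allow_pickle=True).item()
P,u,v=cloud(ci,d)
k=np.hypot(P[:,0]-.5,P[:,1]+.33)
s=(k<.04)&(abs(P[:,2]-.094)<.004); print('block',s.sum(),P[s].mean(0),cv2.minAreaRect(P[s][:,:2].astype(np.float32)))
ks=(np.hypot(P[:,0]-.42,P[:,1]+.30)<.04)&(abs(P[:,2]-.114)<.004); print('knob',ks.sum(),P[ks].mean(0),cv2.minEnclosingCircle(P[ks][:,:2].astype(np.float32)))
b=P[s].mean(0);kn=P[ks].mean(0); print(np.degrees(np.arctan2(*(kn-b)[1::-1])),np.hypot(*(kn-b)[:2]))
# obstacles in tool frame around
st=env.observe(); T=(P-np.r_[b[:2],0])@np.array(st['tool_rot'])
for w in [(.03,.09)]:
    s=(abs(T[:,0])<.06)&(abs(T[:,1])<.14)&(P[:,2]>.02)&(P[:,2]<.2)&(v<230); 
    for y in np.arange(-.14,.14,.01):
        q=s&(abs(T[:,1]-y)<.005); print(round(y,2),q.sum(),P[q][:,2].max().round(3) if q.any() else '',end=' | ')
o=ortho(im,ci,(b[0],b[1]),159.2,.05,.094,5)[...,::-1].copy(); cv2.imwrite('pics/o3.png',o)
E
```

```text
block 1024 [ 0.50023638 -0.33320343  0.09368518] ((0.5011365413665771, -0.33381667733192444), (0.029769448563456535, 0.0439329668879509), 69.78852844238281)
knob 502 [ 0.42275026 -0.30571982  0.1134235 ] ((0.422756552696228, -0.3059249818325043), 0.011936768889427185)
160.47087664468873 0.08221586421666074
-0.14 42 0.087 | -0.13 39 0.072 | -0.12 0  | -0.11 0  | -0.1 0  | -0.09 0  | -0.08 0  | -0.07 0  | -0.06 0  | -0.05 0  | -0.04 0  | -0.03 45 0.065 | -0.02 250 0.091 | -0.01 631 0.096 | 0.0 700 0.096 | 0.01 570 0.096 | 0.02 269 0.066 | 0.03 44 0.065 | 0.04 0  | 0.05 0  | 0.06 0  | 0.07 0  | 0.08 0  | 0.09 0  | 0.1 0  | 0.11 340 0.066 | 0.12 503 0.096 | 0.13 425 0.096 | 0.14 185 0.096 |
```

View pics/o3.png

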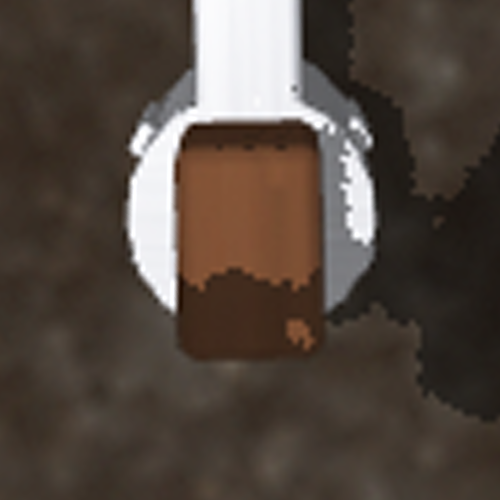

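```bash
python3 - <<'E'
from h import *
z=np.load('pics/w2.npz'); im,d=z['im'],z['d']; ci=np.load('pics/w2_ci.npy',allow_pickle=True).item()
P,u,v=cloud(ci,d); R=down(160.1); T=(P-np.array([.5011,-.3338,0]))@R
for lo,hi in [(-.03,-.024),(-.024,-.018),(.018,.024),(.024,.03)]:
    s=(T[:,1]>lo)&(T[:,1]<hi)&(abs(T[:,0])<.03)&(P[:,2]>.02); print(lo,s.sum(),np.percentile(P[s][:,2],[10,50,90]).round(3))
plan([.501,-.3338,.07],down(160.1),8)
E
```

```text
-0.03 1134 [0.313 0.322 0.329]
-0.024 1386 [0.065 0.327 0.334]
0.018 1283 [0.064 0.327 0.336]
0.024 1139 [0.32  0.329 0.335]
max 0.5304522520254159
[[-0.01,-0.01,0.53,0.0,0.0,-0.01],[-0.01,-0.01,0.53,0.0,0.0,-0.01],[-0.01,-0.01,0.53,0.0,0.0,-0.01],[-0.01,-0.01,0.53,0.0,0.0,-0.01],[-0.01,-0.01,0.53,0.0,0.0,-0.01],[-0.01,-0.01,0.53,0.0,0.0,-0.01],[-0.01,-0.01,0.53,0.0,0.0,-0.01],[-0.01,-0.01,0.53,0.0,0.0,-0.01]]
```

>>> jog_arm:
  plan:
    - [[-0.04, -0.06, 0.54, 0, 0, -0.12], [0, 0, 0.54, 0, 0, 0], [0, 0, 0.54, 0, 0, 0], [0, 0, 0.54, 0, 0, 0], [0, 0, 0.54, 0, 0, 0], [0, 0, 0.54, 0, 0, 0], [0, 0, 0.53, 0, 0, 0], [0, 0, 0.52, 0, 0, 0], [0, 0, 0, 0, 0, 0], [0, 0, 0, 0, 0, 0]]

```text
time_s: 5.55
position: [0.5, -0.3324, 0.0685]
tool_rot: [[-0.941, 0.338, 0.0], [0.338, 0.941, -0.0], [-0.0, -0.0, -1.0]]
ft_force: [-0.1, 0.0, -0.0]
grip_width: 0.0856
```

```bash
python3 - <<'E'
from h import *
plan([.501,-.3338,.068],down(160.1),1); snap('wrist','w3')
E
```

```text
max 0.033972177632746875
[[-0.03,-0.02,0.01,0,0.0,0.02]]
```

View pics/w3.png

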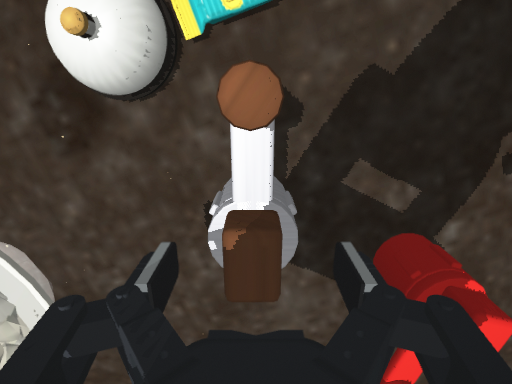

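>>> jog_arm:
  plan:
    - [[-0.03, -0.02, 0, 0, 0, 0], [0, 0, 0, 0, 0, 0], [0, 0, 0, 0, 0, 0], [0, 0, 0, 0, 0, 0], [0, 0, 0, 0, 0, 0], [0, 0, 0, 0, 0, 0]]
  grip: -1
  squeeze: 70

```text
time_s: 6.2
position: [0.5007, -0.3344, 0.0683]
tool_rot: [[-0.941, 0.339, 0.001], [0.339, 0.941, -0.001], [-0.001, -0.001, -1.0]]
ft_force: [-2.0, -1.1, 5.1]
grip_width: 0.029
```

>>> jog_arm:
  plan:
    - [[0, 0, 0, 0, 0, 0], [0, 0, 0, 0, 0, 0], [0, 0, 0, 0, 0, 0], [0, 0, 0, 0, 0, 0]]

```text
time_s: 6.6
position: [0.5007, -0.3344, 0.0682]
tool_rot: [[-0.941, 0.339, 0.001], [0.339, 0.941, -0.001], [-0.001, -0.001, -1.0]]
ft_force: [-0.8, -0.2, 5.9]
grip_width: 0.0286
```

```bash
python3 - <<'E'
from h import *
s=env.observe(); print(s['position'],s['ft_force'],s['wrist_torque'],s['grip_width']); snap('wrist','w4'); np.save('pics/w4_ci.npy',vision.camera_info('wrist'),allow_pickle=True)
E
```

```text
[ 0.500666   -0.3343683   0.06824155] [-0.76107203 -0.15120611  5.86890879] [0.03679257 0.13044919 0.01849423] 0.028564006966729418
```

View pics/w4.png

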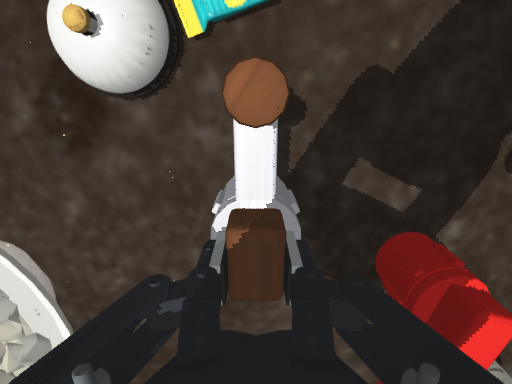

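```bash
python3 - <<'E'
from h import *
z=np.load('pics/w4.npz'); im,d=z['im'],z['d']; ci=np.load('pics/w4_ci.npy',allow_pickle=True).item(); s0=env.observe()
P,u,v=cloud(ci,d); T=(P-s0['position'])@s0['tool_rot']
s=(abs(T[:,0]-.083)<.02)&(abs(T[:,1])<.02)&(abs(P[:,2]-.114)<.004); print('knob',T[s].mean(0),cv2.minEnclosingCircle(T[s][:,:2].astype(np.float32)))
hsv=cv2.cvtColor(im,cv2.COLOR_RGB2HSV); br=(hsv[v,u,1]>90)
s=(abs(T[:,0])<.03)&(abs(T[:,1])<.02)&(abs(P[:,2]-.094)<.004)&br; print('block',s.sum(),T[s].mean(0),cv2.minAreaRect(T[s][:,:2].astype(np.float32)))
R0=s0['tool_rot']; print(np.degrees(np.arctan2(R0[1,0],R0[0,0])))
E
```

```text
knob [ 0.0828434   0.00047723 -0.04535155] ((0.08265894651412964, 0.0005127867334522307), 0.011894788593053818)
block 4223 [ 0.00265389  0.00059493 -0.02544785] ((0.00041253864765167236, 0.0005800444632768631), (0.04378492012619972, 0.02957467921078205), 0.05294496566057205)
160.18711686297527
```

>>> jog_arm:
  plan:
    - [[0, 0, -0.3, 0, 0, 0], [0, 0, -0.6, 0, 0, 0], [0, 0, -0.8, 0, 0, 0], [0, 0, -0.8, 0, 0, 0], [0, 0, -0.7, 0, 0, 0], [0, 0, -0.4, 0, 0, 0]]

```text
time_s: 7.25
position: [0.5007, -0.334, 0.2144]
tool_rot: [[-0.941, 0.339, 0.002], [0.339, 0.941, -0.002], [-0.002, -0.001, -1.0]]
ft_force: [-0.6, -0.6, -2.7]
grip_width: 0.0287
```

```bash
python3 - <<'E'
from h import *
s=env.observe(); print(s['position'],s['ft_force'],s['wrist_torque'],s['grip_width'])
plan([.5428,.0379,.208],down(180.96),14)
E
```

```text
[ 0.5006889  -0.33402321  0.2144469 ] [-0.64982595 -0.58230838 -2.74427468] [-0.05405754 -0.03325125  0.0285594 ] 0.02873347132593101
max 0.6683969059426657
[[0.15,0.65,0.01,0,0.0,-0.17],[0.14,0.65,0.01,0,0.0,-0.17],[0.12,0.66,0.01,0,0.0,-0.17],[0.1,0.66,0.01,0,0.0,-0.17],[0.09,0.66,0.01,0,0.0,-0.17],[0.07,0.66,0.01,0,0.0,-0.17],[0.05,0.67,0.01,0,0.0,-0.17],[0.03,0.67,0.01,0,0.0,-0.17],[0.02,0.67,0.01,0,0.0,-0.17],[0,0.67,0.01,0,0.0,-0.17],[-0.02,0.67,0.01,0,0.0,-0.17],[-0.03,0.67,0.01,0,0.0,-0.17],[-0.05,0.67,0.01,0,0.0,-0.17],[-0.07,0.66,0.01,0,0.0,-0.17]]
```

>>> jog_arm:
  plan:
    - [[0.15, 0.65, 0, 0, 0, -0.17], [0.14, 0.65, 0, 0, 0, -0.17], [0.12, 0.66, 0, 0, 0, -0.17], [0.1, 0.66, 0, 0, 0, -0.17], [0.09, 0.66, 0, 0, 0, -0.17], [0.07, 0.66, 0, 0, 0, -0.17], [0.05, 0.67, 0, 0, 0, -0.17], [0.03, 0.67, 0, 0, 0, -0.17], [0.02, 0.67, 0, 0, 0, -0.17], [0, 0.67, 0, 0, 0, -0.17]]

```text
time_s: 8.25
position: [0.5309, -0.0672, 0.2119]
tool_rot: [[-0.996, 0.09, -0.001], [0.09, 0.996, 0.0], [0.001, 0.0, -1.0]]
ft_force: [-0.1, 0.3, -3.2]
grip_width: 0.0287
```

>>> jog_arm:
  plan:
    - [[-0.02, 0.67, 0, 0, 0, -0.17], [-0.03, 0.67, 0, 0, 0, -0.17], [-0.05, 0.67, 0, 0, 0, -0.17], [-0.07, 0.66, 0, 0, 0, -0.17], [0, 0, 0, 0, 0, 0], [0, 0, 0, 0, 0, 0], [0, 0, 0, 0, 0, 0]]

```text
time_s: 8.95
position: [0.5435, 0.0372, 0.2117]
tool_rot: [[-1.0, -0.01, -0.0], [-0.01, 1.0, -0.0], [0.0, -0.0, -1.0]]
ft_force: [-0.1, -0.0, -2.0]
grip_width: 0.0287
```

```bash
python3 - <<'E'
from h import *
s=env.observe(); print(s['position'],s['ft_force'],s['wrist_torque'],s['grip_width'])
plan([.5428,.0379,.190],down(180.96),1)
for n in ['side','scene','wrist']: snap(n,n+'5')
np.save('pics/wrist5_ci.npy',vision.camera_info('wrist'),allow_pickle=True)
a=cv2.resize(cv2.imread('pics/side5.png')[120:270,190:340],None,fx=4,fy=4,interpolation=cv2.INTER_CUBIC);cv2.imwrite('pics/side5c.png',a)
E
```

```text
[0.54346316 0.03716136 0.21174507] [-7.61683426e-02 -1.06885824e-03 -1.98978118e+00] [-0.07035555  0.03110021 -0.0501601 ] 0.028705798569437252
max 0.5436310451242607
[[0.02,0.02,0.54,0,0,-0.04]]
```

View pics/side5c.png

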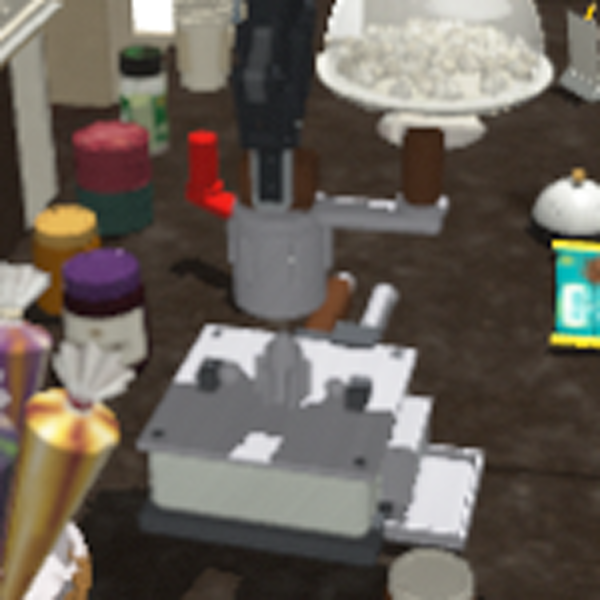

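View pics/wrist5.png

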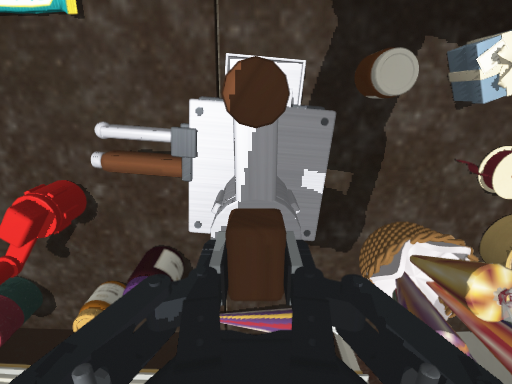

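>>> jog_arm:
  plan:
    - [[0.02, 0.02, 0.2, 0, 0, -0.04], [0, 0, 0.25, 0, 0, 0], [0, 0, 0.25, 0, 0, 0], [0, 0, 0.2, 0, 0, 0], [0, 0, 0, 0, 0, 0], [0, 0, 0, 0, 0, 0]]

```text
time_s: 9.7
position: [0.5429, 0.0386, 0.1756]
tool_rot: [[-1.0, -0.017, -0.0], [-0.017, 1.0, 0.0], [0.0, 0.0, -1.0]]
ft_force: [0.3, 0.7, -1.8]
grip_width: 0.0288
```

```bash
python3 - <<'E'
from h import *
s=env.observe(); print(s['position'],s['ft_force'],s['wrist_torque'],s['grip_width'])
plan([.5428,.0379,.165],down(180.96),1)
E
```

```text
[0.54288139 0.03862755 0.17561268] [ 0.3183388   0.74275583 -1.76741059] [-0.01779854 -0.01587066 -0.01490356] 0.02881186484603174
max 0.2653167672855235
[[0.0,-0.02,0.27,0.0,0,0.0]]
```

>>> jog_arm:
  plan:
    - [[0, -0.01, 0.1, 0, 0, 0], [0, 0, 0.1, 0, 0, 0], [0, 0, 0.1, 0, 0, 0], [0, 0, 0.1, 0, 0, 0], [0, 0, 0, 0, 0, 0]]

```text
time_s: 10.2
position: [0.5425, 0.0383, 0.1591]
tool_rot: [[-1.0, -0.017, -0.001], [-0.017, 1.0, 0.0], [0.001, 0.0, -1.0]]
ft_force: [-0.2, -0.5, -2.1]
grip_width: 0.0287
```

```bash
python3 - <<'E'
from h import *
s=env.observe(); print(s['position'],s['ft_force'],s['wrist_torque'],s['grip_width'])
E
```

```text
[0.54252933 0.03825267 0.15907245] [-0.16673916 -0.47818014 -2.13806197] [ 0.03164477 -0.0378855  -0.06436025] 0.028677169670388327
```

>>> jog_arm:
  plan:
    - [[0, 0, 0.1, 0, 0, 0], [0, 0, 0.1, 0, 0, 0], [0, 0, 0.1, 0, 0, 0], [0, 0, 0.05, 0, 0, 0], [0, 0, 0, 0, 0, 0]]

```text
time_s: 10.7
position: [0.5426, 0.0382, 0.1451]
tool_rot: [[-1.0, -0.017, -0.001], [-0.017, 1.0, 0.0], [0.001, 0.0, -1.0]]
ft_force: [-0.1, -0.1, -3.5]
grip_width: 0.0291
```

```bash
python3 - <<'E'
from h import *
s=env.observe(); print(s['position'],s['ft_force'],s['wrist_torque'],s['grip_width'])
E
```

```text
[0.54255839 0.03823207 0.14512945] [-0.13376541 -0.12797715 -3.45652547] [-0.04968198  0.0170811  -0.03518149] 0.029127173917197432
```

>>> jog_arm:
  plan:
    - [[0, 0, 0.05, 0, 0, 0], [0, 0, 0.05, 0, 0, 0], [0, 0, 0, 0, 0, 0]]

```text
time_s: 11.0
position: [0.5432, 0.0381, 0.1432]
tool_rot: [[-1.0, -0.017, 0.002], [-0.017, 1.0, -0.0], [-0.002, -0.0, -1.0]]
ft_force: [-4.2, -0.1, 11.2]
grip_width: 0.0287
```

```bash
python3 - <<'E'
from h import *
s=env.observe(); print(s['position'],s['ft_force'],s['wrist_torque'],s['grip_width'])
for n in ['side','wrist']: snap(n,n+'6')
a=cv2.resize(cv2.imread('pics/side6.png')[140:270,200:330],None,fx=4.5,fy=4.5,interpolation=cv2.INTER_CUBIC);cv2.imwrite('pics/side6c.png',a)
E
```

```text
[0.54315308 0.0380904  0.14317249] [-4.18172177 -0.09878288 11.24377873] [0.12840912 0.77835663 0.02537116] 0.02865968980277593
```

View pics/side6c.png

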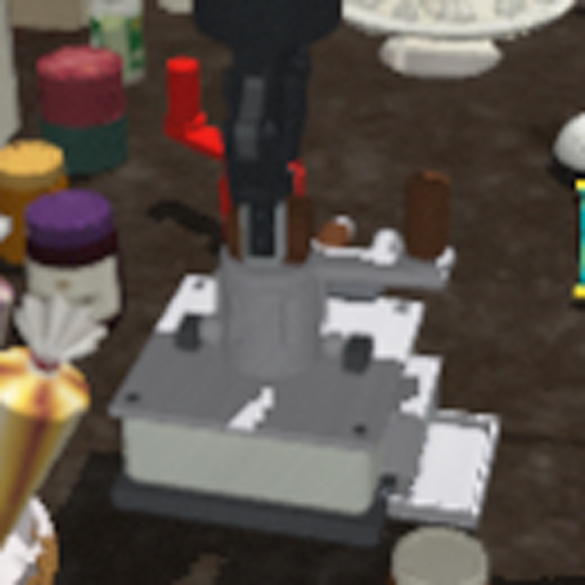

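View pics/wrist6.png

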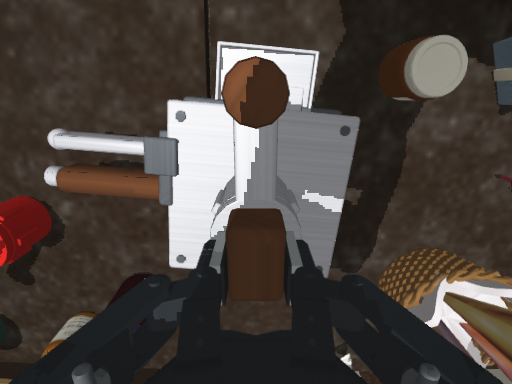

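>>> jog_arm:
  plan:
    - [[0, 0, 0.04, 0, 0, 0], [0, 0, 0, 0, 0, 0]]

```text
time_s: 11.3
position: [0.5432, 0.0381, 0.1431]
tool_rot: [[-1.0, -0.017, 0.003], [-0.017, 1.0, -0.001], [-0.003, -0.001, -1.0]]
ft_force: [-8.3, -0.8, 24.1]
grip_width: 0.0286
```

```bash
python3 - <<'E'
from h import *
s=env.observe(); print(s['position'],s['ft_force'],s['wrist_torque'],s['grip_width'])
ci=vision.camera_info('side')
im,d=snap('side','side7')
P,u,v=cloud(ci,d)
s=(np.hypot(P[:,0]-.46,P[:,1]-.037)<.03)&(P[:,2]>.1)&(P[:,2]<.2); print('knob top',np.percentile(P[s][:,2],[50,95,99]))
E
```

```text
[0.54323787 0.0381005  0.14314495] [-8.2607718  -0.83735718 24.11939402] [0.25570638 1.57091568 0.06699892] 0.02864006963780304
knob top [0.15561457 0.18873969 0.18952181]
```

>>> jog_arm:
  plan:
    - [[0, 0, -0.06, 0, 0, 0], [0, 0, 0, 0, 0, 0.3], [0, 0, 0, 0, 0, 0.4], [0, 0, 0, 0, 0, 0.4], [0, 0, 0, 0, 0, 0.4], [0, 0, 0, 0, 0, 0]]

```text
time_s: 11.95
position: [0.5427, 0.0383, 0.1432]
tool_rot: [[-0.978, 0.208, 0.0], [0.208, 0.978, -0.0], [-0.0, 0.0, -1.0]]
ft_force: [-4.0, -0.0, 7.2]
grip_width: 0.0288
```

```bash
cat > st.py <<'E'
from h import *
s=env.observe(); R=s['tool_rot']; print(s['time_s'],s['position'].round(4),s['ft_force'].round(1),s['wrist_torque'].round(2),s['grip_width'].round(4),'yaw',np.degrees(np.arctan2(R[1,0],R[0,0])).round(2),s['q'].round(1))
E
python3 st.py
```

```text
Traceback (most recent call last):
  File "st.py", line 2, in <module>
    s=env.observe(); R=s['tool_rot']; print(s['time_s'],s['position'].round(4),s['ft_force'].round(1),s['wrist_torque'].round(2),s['grip_width'].round(4),'yaw',np.degrees(np.arctan2(R[1,0],R[0,0])).round(2),s['q'].round(1))
                                                                                                                                 ^^^^^^^^^^^^^^^^^^^^^
AttributeError: 'float' object has no attribute 'round'
```

>>> jog_arm:
  plan:
    - [[0, 0, 0, 0, 0, 0.5], [0, 0, 0, 0, 0, 0.5], [0, 0, 0, 0, 0, 0.5], [0, 0, 0, 0, 0, 0.5], [0, 0, 0, 0, 0, 0.5], [0, 0, 0, 0, 0, 0.5], [0, 0, 0, 0, 0, 0]]

```text
time_s: 12.65
position: [0.5426, 0.038, 0.1432]
tool_rot: [[-0.79, 0.613, 0.0], [0.613, 0.79, -0.001], [-0.0, -0.001, -1.0]]
ft_force: [-4.7, -1.6, 8.0]
grip_width: 0.0294
```

```bash
sed -i "s/s\['grip_width'\].round(4)/s['grip_width']/" st.py; python3 st.py
```

```text
12.65 [0.5426 0.038  0.1432] [-4.7 -1.6  8. ] [-0.23  0.83 -0.1 ] 0.029384030657930327 yaw 142.2 [ -8.5  25.8  83.4  -0.   70.7 -60.6]
```

>>> jog_arm:
  plan:
    - [[0, 0, 0, 0, 0, 0.35], [0, 0, 0, 0, 0, 0.35], [0, 0, 0, 0, 0, 0.35], [0, 0, 0, 0, 0, 0.35], [0, 0, 0, 0, 0, 0]]

```text
time_s: 13.15
position: [0.5425, 0.0379, 0.1432]
tool_rot: [[-0.646, 0.764, -0.0], [0.764, 0.646, -0.001], [-0.001, -0.001, -1.0]]
ft_force: [-5.1, -3.6, 8.0]
grip_width: 0.0286
```

```bash
python3 st.py
```

```text
13.15 [0.5425 0.0379 0.1432] [-5.1 -3.6  8. ] [-0.31  0.94 -0.04] 0.028570725580768997 yaw 130.22 [ -8.5  25.8  83.4  -0.1  70.8 -48.7]
```

>>> jog_arm:
  plan:
    - [[0, 0, 0, 0, 0, 0.25], [0, 0, 0, 0, 0, 0.25], [0, 0, 0, 0, 0, 0]]

```text
time_s: 13.45
position: [0.5425, 0.0379, 0.1433]
tool_rot: [[-0.587, 0.809, -0.0], [0.809, 0.587, -0.001], [-0.001, -0.001, -1.0]]
ft_force: [-4.4, -2.5, 8.1]
grip_width: 0.029
```

```bash
python3 st.py
```

```text
13.45 [0.5425 0.0379 0.1433] [-4.4 -2.5  8.1] [-0.35  0.97  0.07] 0.029016064086213676 yaw 125.95 [ -8.5  25.8  83.4  -0.1  70.8 -44.4]
```

>>> jog_arm:
  plan:
    - [[0, 0, 0, 0, 0, 0.2], [0, 0, 0, 0, 0, 0]]

```text
time_s: 13.65
position: [0.5425, 0.0379, 0.1433]
tool_rot: [[-0.563, 0.827, -0.0], [0.827, 0.563, -0.001], [-0.001, -0.001, -1.0]]
ft_force: [-5.8, -2.9, 7.1]
grip_width: 0.0287
```

```bash
python3 st.py
```

```text
13.65 [0.5425 0.0379 0.1433] [-5.8 -2.9  7.1] [-0.37  0.98  0.21] 0.028674300105642078 yaw 124.26 [ -8.5  25.8  83.4  -0.1  70.8 -42.7]
```

>>> jog_arm:
  plan:
    - [[0, 0, 0, 0, 0, 0.2], [0, 0, 0, 0, 0, 0]]

```text
time_s: 13.85
position: [0.5425, 0.0378, 0.1432]
tool_rot: [[-0.538, 0.843, -0.0], [0.843, 0.538, -0.001], [-0.001, -0.001, -1.0]]
ft_force: [-5.5, -2.4, 8.8]
grip_width: 0.0291
```

```bash
python3 st.py; python3 - <<'E'
from h import *
for n in ['side','wrist']: snap(n,n+'8')
E
```

```text
13.85 [0.5425 0.0378 0.1432] [-5.5 -2.4  8.8] [-0.35  0.98  0.09] 0.029103783499374626 yaw 122.53 [ -8.5  25.8  83.4  -0.1  70.8 -41. ]
```

View pics/wrist8.png

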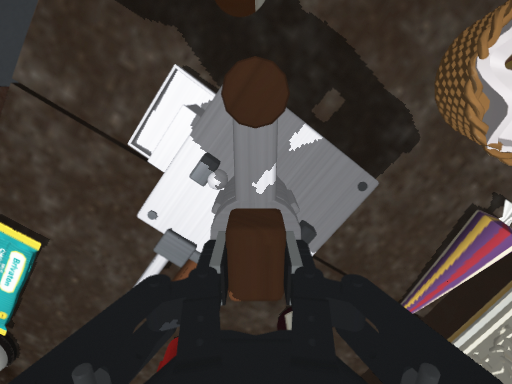

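>>> jog_arm:
  plan:
    - [[0, 0, 0, 0, 0, 0.2], [0, 0, 0, 0, 0, 0.2], [0, 0, 0, 0, 0, 0]]

```text
time_s: 14.25
position: [0.5424, 0.0378, 0.1433]
tool_rot: [[-0.486, 0.874, -0.0], [0.874, 0.486, -0.001], [-0.001, -0.001, -1.0]]
ft_force: [-4.8, -1.9, 8.4]
grip_width: 0.0288
```

```bash
python3 st.py
```

```text
14.25 [0.5424 0.0378 0.1433] [-4.8 -1.9  8.4] [-0.35  0.98  0.04] 0.028790348254840045 yaw 119.09 [ -8.5  25.8  83.4  -0.1  70.8 -37.5]
```

>>> jog_arm:
  plan:
    - [[0, 0, 0, 0, 0, 0.2], [0, 0, 0, 0, 0, 0]]

```text
time_s: 14.45
position: [0.5424, 0.0378, 0.1433]
tool_rot: [[-0.46, 0.888, -0.0], [0.888, 0.46, -0.001], [-0.001, -0.001, -1.0]]
ft_force: [-5.5, -2.8, 8.7]
grip_width: 0.0289
```

```bash
python3 st.py
```

```text
14.45 [0.5424 0.0378 0.1433] [-5.5 -2.8  8.7] [-0.44  0.97  0.12] 0.02891583171492262 yaw 117.37 [ -8.5  25.8  83.4  -0.1  70.8 -35.8]
```

```bash
python3 - <<'E'
from h import *
im,d=snap('wrist','w9'); ci=vision.camera_info('wrist'); s0=env.observe(); np.save('pics/w9_ci.npy',ci,allow_pickle=True)
P,u,v=cloud(ci,d); T=(P-s0['position'])@s0['tool_rot']
s=(abs(T[:,0]-.083)<.03)&(abs(T[:,1])<.03)&(abs(P[:,2]-.189)<.004); print('knob',s.sum(),cv2.minEnclosingCircle(T[s][:,:2].astype(np.float32)))
o=ortho(im,ci,(.543,.038),-4.2,.1,.075,3)[...,::-1]; cv2.imwrite('pics/o9.png',o)
E
```

```text
knob 3722 ((0.08341721445322037, 0.0010627416195347905), 0.01188017800450325)
```

View pics/o9.png

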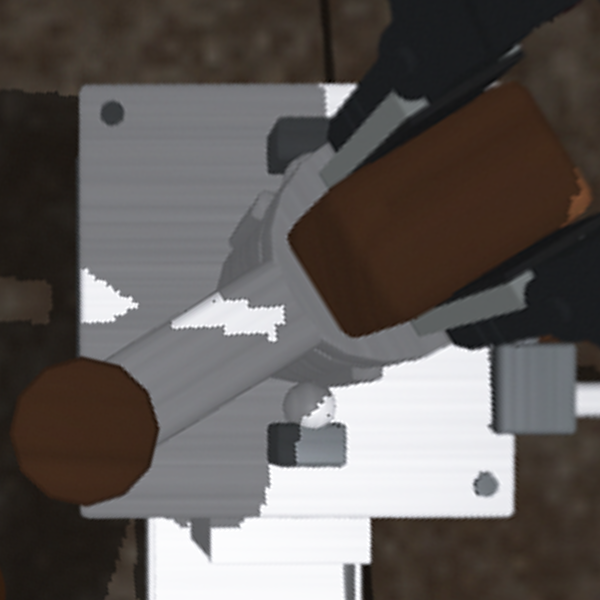

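>>> jog_arm:
  plan:
    - [[0, 0, 0, 0, 0, 0.2], [0, 0, 0, 0, 0, 0]]

```text
time_s: 14.7
position: [0.5424, 0.0378, 0.1433]
tool_rot: [[-0.434, 0.901, -0.001], [0.901, 0.434, -0.002], [-0.001, -0.001, -1.0]]
ft_force: [-5.3, -1.6, 8.7]
grip_width: 0.0287
```

```bash
sed -i '$a print(s["joint_efforts"].round(3))' st.py; python3 st.py
```

```text
14.7 [0.5424 0.0378 0.1433] [-5.3 -1.6  8.7] [-0.46  1.01  0.79] 0.028715825084070307 yaw 115.74 [ -8.4  25.8  83.4  -0.1  70.8 -34.2]
[  0.436 -41.018 -20.205   1.138  -1.371   1.104]
```

>>> jog_arm:
  plan:
    - [[0, 0, 0, 0, 0, 0.2], [0, 0, 0, 0, 0, 0]]

```text
time_s: 14.9
position: [0.5423, 0.0377, 0.1433]
tool_rot: [[-0.409, 0.913, -0.001], [0.913, 0.409, -0.002], [-0.002, -0.001, -1.0]]
ft_force: [-4.7, -3.1, 8.6]
grip_width: 0.029
```

```bash
python3 st.py
```

```text
14.9 [0.5423 0.0377 0.1433] [-4.7 -3.1  8.6] [-0.51  1.03  1.81] 0.029042273811848884 yaw 114.14 [ -8.4  25.8  83.4  -0.1  70.8 -32.5]
[ -0.374 -41.022 -20.188   1.517  -1.344   2.08 ]
```

>>> jog_arm:
  plan:
    - [[0, 0, 0, 0, 0, -0.2], [0, 0, -0.04, 0, 0, 0], [0, 0, 0, 0, 0, 0]]

```text
time_s: 15.2
position: [0.5423, 0.0379, 0.1433]
tool_rot: [[-0.434, 0.901, -0.002], [0.901, 0.434, -0.001], [0.0, -0.002, -1.0]]
ft_force: [-1.1, -4.1, -5.1]
grip_width: 0.0291
```

```bash
python3 st.py
```

```text
15.2 [0.5423 0.0379 0.1433] [-1.1 -4.1 -5.1] [-0.72  0.3   0.87] 0.029146831871657217 yaw 115.7 [ -8.5  25.8  83.4  -0.1  70.9 -34.1]
[  1.065 -48.77  -22.514   1.279  -0.268   0.85 ]
```

>>> jog_arm:
  plan:
    - [[0, 0, 0, 0, 0, 0], [0, 0, 0, 0, 0, 0], [0, 0, 0, 0, 0, 0], [0, 0, 0, 0, 0, 0]]
  grip: 1

```text
time_s: 15.6
position: [0.5431, 0.0383, 0.1444]
tool_rot: [[-0.433, 0.901, 0.001], [0.901, 0.433, 0.0], [-0.0, 0.001, -1.0]]
ft_force: [0.2, 0.3, 0.4]
grip_width: 0.084
```

>>> jog_arm:
  plan:
    - [[0, 0, -0.2, 0, 0, 0], [0, 0, -0.5, 0, 0, 0], [0, 0, -0.8, 0, 0, 0], [0, 0, -0.8, 0, 0, 0], [0, 0, -0.4, 0, 0, 0], [0, 0, 0, 0, 0, 0], [0, 0, 0, 0, 0, 0]]

```text
time_s: 16.3
position: [0.5426, 0.0383, 0.2518]
tool_rot: [[-0.433, 0.901, -0.0], [0.901, 0.433, 0.0], [0.0, -0.0, -1.0]]
ft_force: [0.4, -0.3, -0.7]
grip_width: 0.0853
```

```bash
python3 st.py; python3 - <<'E'
from h import *
im,d=snap('wrist','w10'); ci=vision.camera_info('wrist'); np.save('pics/w10_ci.npy',ci,allow_pickle=True)
P,u,v=cloud(ci,d)
k=np.hypot(P[:,0]-.543,P[:,1]-.038)
s=(k<.035)&(abs(P[:,2]-.169)<.004); r=cv2.minAreaRect(P[s][:,:2].astype(np.float32)); print('block',s.sum(),r,np.median(P[s][:,2]))
ks=(k>.06)&(k<.11)&(abs(P[:,2]-.189)<.003); c,_=cv2.minEnclosingCircle(P[ks][:,:2].astype(np.float32)); print('knob',c,_,np.median(P[ks][:,2])); print(np.degrees(np.arctan2(c[1]-r[0][1],c[0]-r[0][0])))
E
```

```text
16.3 [0.5426 0.0383 0.2518] [ 0.4 -0.3 -0.7] [ 0.03 -0.   -0.02] 0.08533815171866407 yaw 115.66 [ -8.4  20.4  73.1   0.   86.5 -34.1]
[ 8.2000e-02 -4.5651e+01 -2.4601e+01  3.0000e-03  5.2000e-02  1.0000e-03]
block 1506 ((0.5425154566764832, 0.039335452020168304), (0.029450662434101105, 0.04309175908565521), 27.5611629486084) 0.1681574825855695
knob (0.5046040415763855, 0.11238192021846771) 0.01165265217423439 0.1880237771819207
117.42949679276141
```

View pics/w10.png

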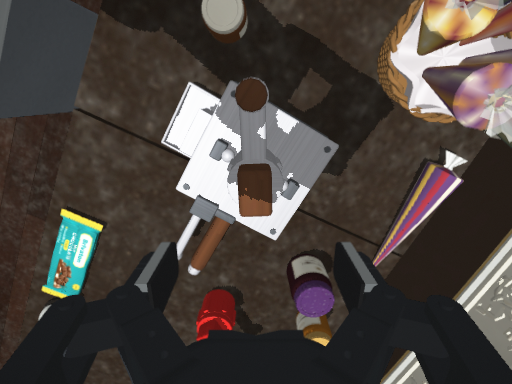

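```bash
python3 - <<'E'
from h import *
z=np.load('pics/w1.npz'); im,d=z['im'],z['d']; ci=np.load('pics/w1_ci.npy',allow_pickle=True).item()
P,u,v=cloud(ci,d); c=np.array((.5430,.0384)); a=np.radians(-4.2); R=np.array([[np.cos(a),np.sin(a)],[-np.sin(a),np.cos(a)]])
L=np.c_[(P[:,:2]-c)@R.T,P[:,2]]
s=(L[:,1]<-.07)&(abs(L[:,0])<.08)&(L[:,2]>.03)&(L[:,2]<.12)
for y in np.arange(-.19,-.07,.005):
    k=s&(abs(L[:,1]-y)<.0025)
    if not k.any(): continue
    x=np.sort(L[k][:,0]); g=np.nonzero(np.diff(x)>.006)[0]; seg=np.split(x,g+1); print(round(y*1e3),[(round(q[0]*1e3,1),round(q[-1]*1e3,1)) for q in seg], L[k][:,2].max().round(3))
o=ortho(im,ci,c+R.T@np.array([-.02,-.12]),-4.2,.06,.07,6)[...,::-1].copy()
for i in range(0,12): cv2.line(o,(i*60,0),(i*60,8),(0,0,255),1); cv2.line(o,(0,i*60),(8,i*60),(0,0,255),1)
cv2.imwrite('pics/o4.png',cv2.resize(o,(576,576)))
E
```

```text
-180 [(np.float64(-7.6), np.float64(7.2))] 0.068
-175 [(np.float64(-37.9), np.float64(-28.5)), (np.float64(-8.4), np.float64(8.3))] 0.068
-170 [(np.float64(-41.4), np.float64(-25.0)), (np.float64(-7.5), np.float64(8.3))] 0.068
-165 [(np.float64(-41.3), np.float64(-24.5)), (np.float64(-8.9), np.float64(8.8))] 0.073
-160 [(np.float64(-39.0), np.float64(-25.7)), (np.float64(-10.7), np.float64(10.9))] 0.074
-155 [(np.float64(-38.8), np.float64(-26.9)), (np.float64(-10.8), np.float64(10.4))] 0.074
-150 [(np.float64(-38.7), np.float64(-26.7)), (np.float64(-11.0), np.float64(10.2))] 0.075
-145 [(np.float64(-39.0), np.float64(-26.7)), (np.float64(-10.8), np.float64(11.0))] 0.075
-140 [(np.float64(-39.0), np.float64(-27.2)), (np.float64(-10.8), np.float64(10.8))] 0.074
-135 [(np.float64(-39.0), np.float64(-27.5)), (np.float64(-11.0), np.float64(10.8))] 0.074
-130 [(np.float64(-39.0), np.float64(-27.4)), (np.float64(-10.8), np.float64(9.8))] 0.074
-125 [(np.float64(-39.1), np.float64(-26.8)), (np.float64(-10.9), np.float64(11.1))] 0.074
-120 [(np.float64(-38.9), np.float64(-26.9)), (np.float64
[... 179 characters left out ...]
t64(-10.8), np.float64(11.4))] 0.074
-105 [(np.float64(-38.9), np.float64(-27.1)), (np.float64(-10.9), np.float64(11.1))] 0.074
-100 [(np.float64(-39.0), np.float64(-27.2)), (np.float64(-10.9), np.float64(10.4))] 0.074
-95 [(np.float64(-39.0), np.float64(-26.9)), (np.float64(-10.8), np.float64(10.7))] 0.075
-90 [(np.float64(-44.4), np.float64(11.0))] 0.081
-85 [(np.float64(-44.8), np.float64(10.6))] 0.081
-80 [(np.float64(-44.8), np.float64(10.0))] 0.081
-75 [(np.float64(-70.7), np.float64(-58.1)), (np.float64(-50.5), np.float64(12.2)), (np.float64(18.8), np.float64(18.8)), (np.float64(30.4), np.float64(30.4)), (np.float64(38.0), np.float64(38.0)), (np.float64(45.6), np.float64(45.6))] 0.081
```

View pics/o4.png

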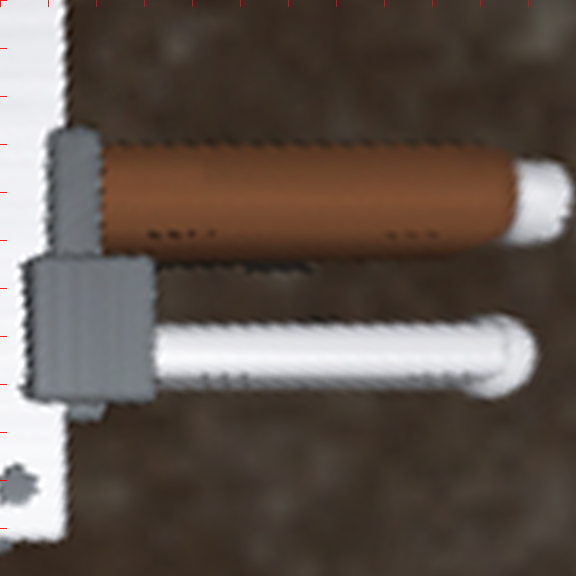

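```bash
python3 - <<'E'
from h import *
plan([.5244,-.103,.21],down(85.8),6)
E
```

```text
max 0.5875678489377941
[[-0.5,-0.32,0.17,0,0,0.58],[-0.52,-0.28,0.17,0,0,0.58],[-0.55,-0.23,0.17,0,0,0.58],[-0.56,-0.18,0.17,0,0,0.58],[-0.58,-0.13,0.17,0,0,0.58],[-0.59,-0.08,0.17,0,0,0.58]]
```

>>> jog_arm:
  plan:
    - [[-0.5, -0.32, 0, 0, 0, 0.58], [-0.52, -0.28, 0, 0, 0, 0.58], [-0.55, -0.23, 0, 0, 0, 0.58], [-0.56, -0.18, 0, 0, 0, 0.58], [-0.58, -0.13, 0, 0, 0, 0.58], [-0.59, -0.08, 0, 0, 0, 0.58], [0, 0, 0.5, 0, 0, 0], [0, 0, 0.5, 0, 0, 0], [0, 0, 0, 0, 0, 0], [0, 0, 0, 0, 0, 0]]

```text
time_s: 17.35
position: [0.5251, -0.1029, 0.2118]
tool_rot: [[0.074, 0.997, -0.001], [0.997, -0.074, 0.001], [0.001, -0.001, -1.0]]
ft_force: [-0.5, 0.2, 0.5]
grip_width: 0.0854
```

```bash
python3 st.py; python3 - <<'E'
from h import *
im,d=snap('wrist','w11'); ci=vision.camera_info('wrist'); plan([.5244,-.103,.10],down(85.8),4)
P,u,v=cloud(ci,d); c=np.array((.5430,.0384)); a=np.radians(-4.2); R=np.array([[np.cos(a),np.sin(a)],[-np.sin(a),np.cos(a)]])
L=np.c_[(P[:,:2]-c)@R.T,P[:,2]]
s=(L[:,1]<-.07)&(abs(L[:,0])<.08)&(L[:,2]>.03)&(L[:,2]<.1)
for y in np.arange(-.18,-.09,.01):
    k=s&(abs(L[:,1]-y)<.0025)
    if not k.any(): continue
    x=np.sort(L[k][:,0]); g=np.nonzero(np.diff(x)>.006)[0]; seg=np.split(x,g+1); print(round(y*1e3),[(float(round(q[0]*1e3,1)),float(round(q[-1]*1e3,1))) for q in seg])
E
```

```text
17.35 [ 0.5251 -0.1029  0.2118] [-0.5  0.2  0.5] [ 0.03  0.06 -0.  ] 0.08541200436487878 yaw 85.76 [-23.8  21.2  78.6   0.   80.2 -19.5]
[-2.1100e-01 -4.2178e+01 -2.1508e+01 -5.0000e-03 -4.4000e-02  0.0000e+00]
max 0.7032804655459644
[[0,-0.01,0.7,0.0,0.0,-0.0],[0,-0.01,0.7,0.0,0.0,-0.0],[0,-0.01,0.7,0.0,0.0,-0.0],[0,-0.01,0.7,0.0,0.0,-0.0]]
-180 [(-7.3, 9.0)]
-170 [(-40.2, -23.3), (-7.3, 9.7)]
-160 [(-37.1, -25.5), (-9.4, 11.8)]
-150 [(-38.2, -26.1), (-9.4, 11.6)]
-140 [(-37.6, -26.1), (-9.4, 11.4)]
-130 [(-37.2, -26.1), (-9.3, 11.2)]
-120 [(-38.1, -26.1), (-9.2, 11.0)]
-110 [(-37.7, -26.1), (-9.2, 10.8)]
-100 [(-37.2, -26.2), (-9.2, 11.8)]
```

View pics/w11.png

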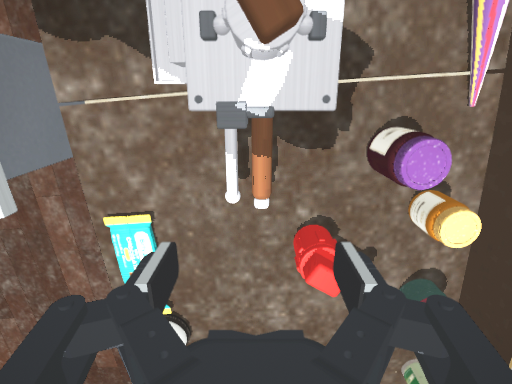

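>>> jog_arm:
  plan:
    - [[0, 0, 0.7, 0, 0, 0], [0, 0, 0.7, 0, 0, 0], [0, 0, 0.7, 0, 0, 0], [0, 0, 0.7, 0, 0, 0], [0, 0, 0.6, 0, 0, 0], [0, 0, 0.5, 0, 0, 0], [0, 0, 0.35, 0, 0, 0], [0, 0, 0, 0, 0, 0], [0, 0, 0, 0, 0, 0]]

```text
time_s: 18.3
position: [0.5259, -0.1032, 0.043]
tool_rot: [[0.074, 0.997, 0.001], [0.997, -0.074, -0.001], [-0.0, 0.001, -1.0]]
ft_force: [0.1, -0.4, 0.7]
grip_width: 0.0854
```

```bash
python3 st.py; python3 - <<'E'
from h import *
snap('wrist','w12'); im,_=snap('side','s12'); cv2.imwrite('pics/s12c.png',cv2.resize(im[130:280,190:340,::-1],None,fx=4,fy=4,interpolation=cv2.INTER_CUBIC))
E
```

```text
18.3 [ 0.5259 -0.1032  0.043 ] [ 0.1 -0.4  0.7] [-0.04 -0.   -0.01] 0.0853738112721833 yaw 85.77 [-23.8  32.6  91.4  -0.   55.8 -19.5]
[-2.9000e-02 -4.6218e+01 -1.5458e+01 -1.0000e-03 -2.0000e-02  0.0000e+00]
```

View pics/w12.png

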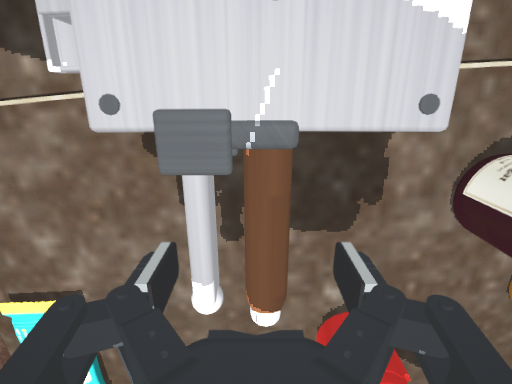

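View pics/s12c.png

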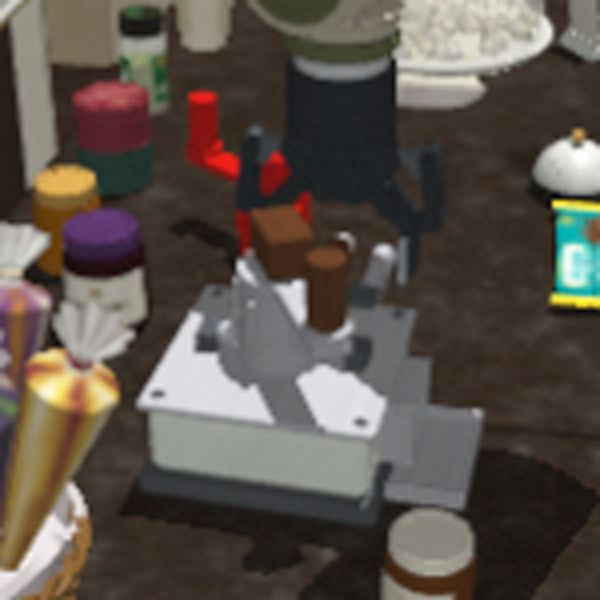

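>>> jog_arm:
  plan:
    - [[0, -0.02, 0.03, 0, 0, 0], [0, 0, 0, 0, 0, 0], [0, 0, 0, 0, 0, 0], [0, 0, 0, 0, 0, 0], [0, 0, 0, 0, 0, 0], [0, 0, 0, 0, 0, 0]]
  grip: -1
  squeeze: 40

```text
time_s: 19.0
position: [0.5239, -0.1028, 0.0415]
tool_rot: [[0.073, 0.997, -0.001], [0.997, -0.073, -0.0], [-0.0, -0.001, -1.0]]
ft_force: [-3.7, -0.1, 7.5]
grip_width: 0.0363
```

>>> jog_arm:
  plan:
    - [[0, 0, 0, 0, 0, 0], [0, 0, 0, 0, 0, 0], [0, 0, 0, 0, 0, 0], [0, 0, 0, 0, 0, 0]]

```text
time_s: 19.4
position: [0.5239, -0.1029, 0.0415]
tool_rot: [[0.073, 0.997, -0.001], [0.997, -0.073, -0.0], [-0.0, -0.001, -1.0]]
ft_force: [-3.6, 0.3, 6.2]
grip_width: 0.0367
```

```bash
python3 st.py; python3 - <<'E'
from h import *
snap('wrist','w13')
E
```

```text
19.4 [ 0.5239 -0.1029  0.0415] [-3.6  0.3  6.2] [0.22 0.95 0.31] 0.03667532290832593 yaw 85.82 [-23.8  32.7  91.7  -0.   55.6 -19.6]
[ -0.149 -44.732 -16.389   0.48   -1.247   0.379]
```

View pics/w13.png

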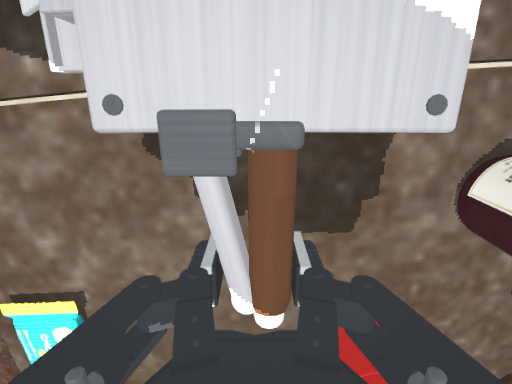

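>>> jog_arm:
  plan:
    - [[0, 0, 0, 0, 0, 0], [0, 0, 0, 0, 0, 0], [0, 0, 0, 0, 0, 0], [0, 0, 0, 0, 0, 0]]
  squeeze: 60

```text
time_s: 19.85
position: [0.5241, -0.1029, 0.0416]
tool_rot: [[0.073, 0.997, -0.001], [0.997, -0.073, -0.0], [-0.0, -0.001, -1.0]]
ft_force: [-1.0, 1.0, 7.0]
grip_width: 0.0354
```

>>> jog_arm:
  plan:
    - [[0, 0, 0, 0, 0, 0], [0, 0, 0, 0, 0, 0], [0, 0, 0, 0, 0, 0], [0, 0, 0, 0, 0, 0], [0, 0, 0, 0, 0, 0], [0, 0, 0, 0, 0, 0]]
  grip: 1

```text
time_s: 20.45
position: [0.5247, -0.1031, 0.041]
tool_rot: [[0.074, 0.997, 0.001], [0.997, -0.074, -0.0], [-0.0, 0.001, -1.0]]
ft_force: [0.1, -0.1, 0.2]
grip_width: 0.0853
```

```bash
python3 st.py; python3 - <<'E'
from h import *
snap('wrist','w14')
E
```

```text
20.45 [ 0.5247 -0.1031  0.041 ] [ 0.1 -0.1  0.2] [-0.01  0.02 -0.06] 0.08532490889912864 yaw 85.76 [-23.8  32.7  91.7   0.   55.5 -19.6]
[-3.0000e-03 -4.7413e+01 -1.5857e+01  1.0000e-03 -6.0000e-03  0.0000e+00]
```

View pics/w14.png

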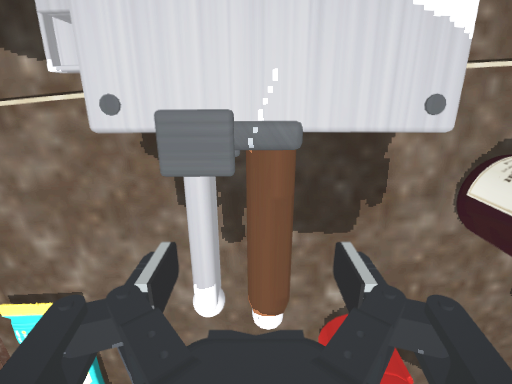

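>>> jog_arm:
  plan:
    - [[0, 0, -0.3, 0, 0, 0], [0, 0, -0.6, 0, 0, 0], [0, 0, -0.8, 0, 0, 0], [0, 0, -0.8, 0, 0, 0], [0, 0, -0.8, 0, 0, 0], [0, 0, -0.8, 0, 0, 0], [0, 0, -0.8, 0, 0, 0], [0, 0, -0.4, 0, 0, 0], [0, 0, 0, 0, 0, 0], [0, 0, 0, 0, 0, 0]]

```text
time_s: 21.5
position: [0.5241, -0.1028, 0.2527]
tool_rot: [[0.074, 0.997, -0.0], [0.997, -0.074, 0.0], [0.0, -0.0, -1.0]]
ft_force: [-1.2, 0.7, -0.2]
grip_width: 0.0853
```

```bash
python3 st.py; python3 - <<'E'
from h import *
for n in ['side','scene']:
    im,d=snap(n,n+'15'); ci=vision.camera_info(n); P,u,v=cloud(ci,d)
    k=np.hypot(P[:,0]-.543,P[:,1]-.038)
    ks=(k>.06)&(k<.11)&(P[:,2]>.14); print('knob',ks.sum(),P[ks].mean(0).round(4),np.percentile(P[ks][:,2],95))
    for q in ['cream_jar','jam_jar','gift_box']:
        r=spotter.trace(n,q)[0]; Q,_,_=cloud(ci,d,r['pixels']); print(n,q,np.median(Q,0).round(3))
im=cv2.imread('pics/side15.png'); cv2.imwrite('pics/s15c.png',cv2.resize(im[130:280,190:340],None,fx=4,fy=4,interpolation=cv2.INTER_CUBIC))
E
```

```text
21.5 [ 0.5241 -0.1028  0.2527] [-1.2  0.7 -0.2] [ 0.02  0.06 -0.  ] 0.08534830533806623 yaw 85.76 [-23.8  19.4  74.5   0.   86.1 -19.6]
[ 8.500e-02 -4.460e+01 -2.453e+01  1.000e-03  5.600e-02 -0.000e+00]
knob 3345 [ 0.5087 -0.0219  0.4736] 0.5509140453699746
side cream_jar [0.436 0.195 0.045]
side jam_jar [ 0.692 -0.08   0.06 ]
side gift_box [0.421 0.32  0.048]
knob 1587 [ 0.506  -0.0163  0.4607] 0.5514392069590903
scene cream_jar [0.425 0.193 0.042]
scene jam_jar [ 0.687 -0.078  0.055]
scene gift_box [0.412 0.32  0.046]
```

View pics/s15c.png

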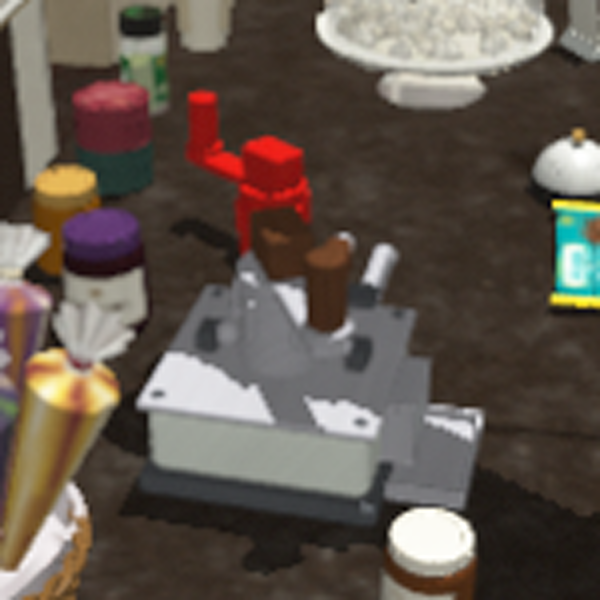

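```bash
python3 -c "
from rig import close_job
print(close_job())"
```

```text
the job is handed in; nothing more can be done
None
```

I did all three steps in order and handed the job in with the clock at about 22 s; no verdict came back.

- **Crank fitted:** I took the steel crank, not the red one, by its wooden block and lowered it over the shaft with the teeth lined up. I then pushed it home. It stopped dead at the height expected for home while the push rose from 11 to 24 N. After release its block top and knob measured within about 1 mm of the home heights.
- **Crank wound:** I turned it clockwise until the wrist torque climbed from about 0.1 to 1.8 N m, then eased off and let go.
- **Trigger squeezed:** The fingers closed to about 36 mm, where fully squeezed should be about 38 mm. After opening, the picture showed the trigger back at rest. The crank was still in place at the end.
- **Bystanders:** The jars and gift box measured within about 1 mm of where they started.

**Checks that did not fully agree:**
- **Stop angle:** The stop came about 9 degrees further on than I worked out from the first view of the teeth. I put this down to play in the mesh, which is more than the 6 degrees given. The only evidence for the stop is the torque rise, because the drive angle cannot be read directly.
- **Ball friction:** I did not see a separate 5 to 20 N rub from the sprung balls on the way down, only the firm stop at the end.
- **Final knob check:** My last automatic knob height reading in the side and scene cameras was spoilt by the robot arm in view, so at the end I judged the crank by eye in the side picture.

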